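Load the sample mixer and switch it on

ROBOT

A 6-joint arm with a two-finger parallel gripper is mounted at the origin on the work surface. World frame = base frame: x ahead of the robot, y to its left, z up, the work surface at z = 0. Lengths are in m, angles in rad, forces in N, time in s.
With the tool pointing down it reaches from about 0.25 to 0.775 m from the base axis. Payload 4 kg.
Tool frame: the origin (TCP) lies at the very end of the fingers, on their centre line; the grasp point (between the pads) lies 19 mm behind it; x points along the fingers, y is the direction in which the jaws open and shut, and the axes are right-handed (so a half turn about x gives the same grasp; the last joint's range is limited). The gripper opens to 94 mm and grips with 3 to 60 N. Pads are 16 mm wide; open, the fingers measure 119 mm over their backs; the gripper's body (75 mm by 177 mm) begins 78 mm behind the grasp point.
Start: joints at [1.001, 0.087, 1.371, -0, 1.684, -0.103], TCP at [0.248, 0.491, 0.206] pointing down, gripper open.
Joint ranges: [-3.1, 3.1], [-0.76, 2.03], [0.27, 2.55], [-1.08, 4.22], [0.17, 2.65], [-2.57, 2.57]. Speed limits (rad/s): [2.79, 2.79, 3.14, 3.14, 3.14, 3.14].

INTERFACE

Orientations are given as [roll, pitch, yaw] about the fixed x, y, z axes, in that order (R = Rz(yaw) Ry(pitch) Rx(roll)).
In Python, from bench import robot gives the robot as it stands.
- The arm moves only by the tool carry_out, never from a script. Its argument "targets" is a list of rows, each a list of 5 numbers: the closure, from 0 (fully open) to 1 (shut), then the shift along the tool's x, y, z in cm, then the turn about the tool's x in degrees. In form: [[fingers, tx, ty, tz, turn], ...]. A call has 1 to 20 rows; each row shifts and turns the commanded pose from where the row before left it, along the tool's axes as they then stand; what a row does not reach is not made up. A row lasts 1/10 s, in which the tool goes at most 50 mm and 8.59 degrees, less where a joint would pass 70% of its speed; a pose out of reach is approached as far as the arm can. A call is refused whole if a number of a shift passes 5 or a number of a turn 8.59, either way. A call with a gripper value outside its range is refused whole. The fingers move at their own pace and stop on an object; the grip force is fixed at half the most. Time passes only in rows, so rows that do not move let the fingers close. It gives the time, the measured TCP pose, the force and the opening at its end, in the units of the state.
- robot.get_obs(): the state, without advancing time (a new reading comes with each control period).
- robot.snapshot(name): name is "side" or "top" or "wrist"; returns a dict with "image" (384x512x3 uint8, red, green, blue), "camera_matrix" (3x3 intrinsics, pixels), "distortion" ([k1, k2, p1, p2, k3] as OpenCV has them; the pictures are not rectified), "pose" (4x4, takes a point from camera to world coordinates). Camera axes: x right, y up, looking along -z (the intrinsics and any distortion apply to the point x, -y, -z); pixel columns grow to the right and rows downward; lengths in m; the calibration is good to about 2 mm. A picture is of the moment at which its call begins. There is no depth.
- robot.close_job(): hands the job in, once; it reports no verdict.
The state is a dict: "time": time; "joint_positions": joint angles; "qvel": joint speeds; "joint_torque": joint torques, N m; "tool_pos": TCP position; "ee_rot": TCP orientation; "wrist_force": force on the tool from outside, world axes, zero at the start; "wrist_torque": the same for the moment, N m; "width": finger opening in m.
Only numpy, scipy, OpenCV 4.12 (cv2) and the standard library are available. Lean on these libraries where they do the work, as an engineer would, in place of code of your own. Each camera call takes 0.05 s, during which the arm holds its last target. There are 200 camera calls.

TASK

Get the scent-sample mixer going: first fit the platform onto the splined spindle of the drive, rocking it until the teeth mesh and it sits fully home; then lay every vial that is out on the counter flat in a cradle of its own on the platform, all with their caps pointing towards the platform's marked edge. When all are loaded, put the key from its stand fully into the key switch, turn it clockwise to its stop and leave it there, without disturbing the dropper bottles and the cardboard box.

Things in the scene. Friction and masses are not known exactly. Their poses are not given: they have to be found in the camera images.
- platform: Loose sample platform, 0.5 kg: aluminium disc 210 mm across, 6 mm thick, on a hub 60 mm across, 27 mm deep under its middle; starts standing on its hub on the counter. Origin: centre of the hub's underside, z up. Disc top at z = 33 mm. The marked edge is at +y: a low black bar 64 mm long along x, 6 mm wide, 7 mm tall, on the disc at y = 92 mm.
- handle (a point): Middle of the platform's black bar handle, 48 mm above the hub's underside on its axis: 14 mm thick along the platform's x, 60 mm long along y, 30 mm tall, standing on the disc (33 to 63 mm above the hub's underside).
- bore (a point): Mouth of the splined bore, at the platform's origin, open downwards, 27 mm deep: six inward teeth 7.5 mm wide, tips on a 31 mm circle, at 30, 90, 150.. degrees from the platform's x axis; the six gaps between them lie at 0, 60, 120.. degrees and reach out to 46 mm across.
- seat (a point): Centre of the drive's seat: the top of a flange 68 mm across, 30 mm above the counter, on a fixed round grey housing 200 mm across, 26 mm high. The hub's underside rests on it when home. Turns with the spindle, which is stiff (0.4 N m) and stays where left. Teeth mesh when the yaws of platform and seat differ by a multiple of 60 degrees, with about 5 degrees of play.
- nose (a point): Top of the steel spindle, 24 mm above the seat. Below it a tapered nose 8 mm tall (14 mm across at the top, 28 mm at its foot), then a core 28 mm across with six splines 16 mm tall, 6 mm wide, 40 mm over the tips, at 0, 60, 120.. degrees from the x axis of the seat.
- cradle0 (a point): Middle of one of the four cradles on the platform, on the disc's top, at x = -60, y = 40 mm from the platform's axis. A cradle runs along the platform's y axis: rubber strip 20 by 70 mm between four corner posts, 7 mm tall, 22 mm apart across x, standing 18 to 30 mm either side of the middle along y; open at the ends and beside its middle 36 mm so that fingers fit.
- cradle1 (a point): Middle of one of the four cradles on the platform, on the disc's top, at x = 60, y = 40 mm from the platform's axis. A cradle runs along the platform's y axis: rubber strip 20 by 70 mm between four corner posts, 7 mm tall, 22 mm apart across x, standing 18 to 30 mm either side of the middle along y; open at the ends and beside its middle 36 mm so that fingers fit.
- cradle2 (a point): Middle of one of the four cradles on the platform, on the disc's top, at x = -60, y = -40 mm from the platform's axis. A cradle runs along the platform's y axis: rubber strip 20 by 70 mm between four corner posts, 7 mm tall, 22 mm apart across x, standing 18 to 30 mm either side of the middle along y; open at the ends and beside its middle 36 mm so that fingers fit.
- cradle3 (a point): Middle of one of the four cradles on the platform, on the disc's top, at x = 60, y = -40 mm from the platform's axis. A cradle runs along the platform's y axis: rubber strip 20 by 70 mm between four corner posts, 7 mm tall, 22 mm apart across x, standing 18 to 30 mm either side of the middle along y; open at the ends and beside its middle 36 mm so that fingers fit.
- vial0: Loose sample vial, square amber glass 16 by 16 mm, 70 mm long with its round black cap (14 mm across, the last 14 mm), 35 g, starting flat on the counter; may be absent. Origin: its middle, 8 mm above what it lies on; x points along it to the cap.
- vial0_cap (a point): Middle of that vial's cap, 28 mm from the vial's origin along its x.
- vial1: Loose sample vial, square amber glass 16 by 16 mm, 70 mm long with its round black cap (14 mm across, the last 14 mm), 35 g, starting flat on the counter; may be absent. Origin: its middle, 8 mm above what it lies on; x points along it to the cap.
- vial1_cap (a point): Middle of that vial's cap, 28 mm from the vial's origin along its x.
- vial2: Loose sample vial, square amber glass 16 by 16 mm, 70 mm long with its round black cap (14 mm across, the last 14 mm), 35 g, starting flat on the counter; may be absent. Origin: its middle, 8 mm above what it lies on; x points along it to the cap.
- vial2_cap (a point): Middle of that vial's cap, 28 mm from the vial's origin along its x.
- vial3: Loose sample vial, square amber glass 16 by 16 mm, 70 mm long with its round black cap (14 mm across, the last 14 mm), 35 g, starting flat on the counter; may be absent. Origin: its middle, 8 mm above what it lies on; x points along it to the cap.
- vial3_cap (a point): Middle of that vial's cap, 28 mm from the vial's origin along its x.
- key: Loose key, upright in a fixed wooden stand (70 by 70 by 30 mm) whose slot is 20 mm deep: steel blade 14 mm (x) by 6 mm (y), 24 mm long, below a black bow 30 mm wide (x), 8 mm thick (y), 30 mm tall. Origin: centre of the blade's lower end, z up; the bow spans 24 to 54 mm above it.
- slot (a point): Mouth centre of the key slot in the steel barrel of the key switch, on a fixed grey box 85 by 85 by 45 mm; the barrel's top is 67 mm above the counter inside a black ring 52 mm across, 63 mm above the counter. x points along the slot, which is 16.4 by 8.4 mm and 20 mm deep; the key goes in either way round. The point turns with the barrel.
- barrel (a joint): Turn of the switch barrel in rad: 0 off (start), grows clockwise seen from above, stop at 1.4 (on). Light friction 0.04 N m, stays where left; the key has about 0.15 rad of play in the slot.
- dropper_a: Bystander: amber dropper bottle, 44 mm across, 116 mm tall; origin under its centre.
- dropper_b: Bystander: amber dropper bottle like dropper_a.
- blotters: Bystander: cardboard box 70 by 110 by 35 mm; origin under its centre.
Not all that is in view belongs to the job. Leave any pink or purple look-alike of the platform alone.

How it is judged:
By the outcome, as a careful person would: the job done as asked, in the order asked, and still so for the second after the job is handed in, with the robot touching nothing.
Of vial0, vial1, vial2, vial3 only 3 to 4 are there at a start; the rules pass over those that are not, and their reading is None.
At some moment in a run one of vial0, vial1, vial2, vial3 may be knocked a few centimetres aside while the robot is not near it.
It also fails if it takes over 208 s, if anything falls off the work surface, if the arm or the gripper's body presses on something with over 40 N, if the wrist force passes 120 N, or if a joint passes its speed limit or range.

## Working session

There is one attempt and no reset: what is moved stays moved. The work goes in short steps, Python scripts to look and compute and a tool call to move; the robot and the scene stay as the last step left them, time stands still between calls to the robot, and variables do not carry over. Pictures are saved under pics/ and viewed, about 12 in all and at most 16, crops included, and the job is handed in when it is done.

Besides the shell and the picture viewer there is one more tool, called by a JSON object that holds its "name" and its "arguments". carry_out: Moves the arm, as the interface text tells. Its arguments: {"type":"object","properties":{"targets":{"type":"array","items":{"type":"array","items":{"type":"number"}}}},"required":["targets"]}

```bash
ls; mkdir -p pics; cat > h.py <<'E'
import numpy as np, cv2, sys
from bench import robot
def snap(n,f=None):
    s=robot.snapshot(n); 
    if f: cv2.imwrite('pics/'+f,s['image'][:,:,::-1]); np.savez('pics/'+f+'.npz',**{k:np.array(s[k]) for k in s})
    return s
def load(f): return dict(np.load('pics/'+f+'.npz'))
def ray(s,uv):
    p=cv2.undistortPoints(np.array(uv,float).reshape(-1,1,2),np.array(s['camera_matrix']),np.array(s['distortion'],float))[:,0]
    d=np.c_[p[:,0],-p[:,1],-np.ones(len(p))]; T=np.array(s['pose'])
    return T[:3,3],d@T[:3,:3].T
def onz(s,uv,z):
    o,d=ray(s,uv); z=np.broadcast_to(z,len(d)); return o+d*((z-o[2])/d[:,2])[:,None]
def proj(s,P):
    T=np.array(s['pose']); q=(np.atleast_2d(P)-T[:3,3])@T[:3,:3]; q=q*[1,-1,-1]
    return cv2.projectPoints(q,np.zeros(3),np.zeros(3),np.array(s['camera_matrix']),np.array(s['distortion'],float))[0][:,0]
def tri(s1,uv1,s2,uv2):
    o1,d1=ray(s1,uv1);o2,d2=ray(s2,uv2);out=[]
    for a,b in zip(d1,d2):
        A=np.c_[a,-b]; t=np.linalg.lstsq(A,o2-o1,rcond=None)[0]; p,q=o1+a*t[0],o2+b*t[1]; out.append(np.r_[(p+q)/2,np.linalg.norm(p-q)])
    return np.array(out)
def rect(s,x0,x1,y0,y1,z,scale=1000):
    "orthophoto of the plane z: px = (x along down..), col=(y1-y)*scale,row=(x1-x)*scale"
    ys=y1-np.arange(int((y1-y0)*scale))/scale; xs=x1-np.arange(int((x1-x0)*scale))/scale
    Y,X=np.meshgrid(ys,xs); uv=proj(s,np.c_[X.ravel(),Y.ravel(),np.full(X.size,z)]).reshape(X.shape+(2,)).astype(np.float32)
    return cv2.remap(np.array(s['image']),uv[...,0],uv[...,1],cv2.INTER_LINEAR)[:,:,::-1]
E
python3 - <<'E'
from h import *
np.set_printoptions(precision=4,suppress=True)
a=snap('top','t0.png');b=snap('side','s0.png')
for s in(a,b):print(s['pose'],s['camera_matrix'],s['distortion'])
print(robot.get_obs())
E
```

```text
pics
[[-0.0247  0.9968 -0.0767  0.3935]
 [-0.9997 -0.0244  0.0048 -0.1062]
 [ 0.0029  0.0768  0.997   1.5372]
 [ 0.      0.      0.      1.    ]] [[392.0702   0.     256.1454]
 [  0.     392.0702 194.6433]
 [  0.       0.       1.    ]] [-0.0121  0.      0.      0.      0.    ]
[[ 0.7899  0.4074 -0.4584  0.0273]
 [-0.6131  0.5415 -0.5752 -0.7237]
 [ 0.0139  0.7354  0.6775  0.7801]
 [ 0.      0.      0.      1.    ]] [[346.7851   0.     259.8513]
 [  0.     346.7851 195.0553]
 [  0.       0.       1.    ]] [-0.0635  0.      0.      0.      0.    ]
{'time': 0.1, 'joint_positions': array([ 1.0009,  0.0879,  1.3721, -0.    ,  1.6836, -0.1031]), 'qvel': array([-0.002 , -0.0012, -0.0045,  0.0006, -0.0011,  0.0009]), 'joint_torque': array([  0.0025, -34.1244, -30.3303,   0.0721,   0.0303,  -0.0001]), 'tool_pos': array([0.2473, 0.4907, 0.2044]), 'ee_rot': array([-1.6604,  1.5689, -2.1273]), 'wrist_force': array([ 0.4485, -0.2953, -0.0147]), 'wrist_torque': array([-0.0235,  0.0033, -0.0122]), 'width': 0.09381870358735295}
```

```bash
python3 - <<'E'
from h import *
for f in('t0','s0'):
    im=cv2.imread(f'pics/{f}.png'); cv2.imwrite(f'pics/{f}v.png',cv2.resize(im,(800,600),interpolation=cv2.INTER_CUBIC))
E
```

```text
(no output)
```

View pics/t0v.png

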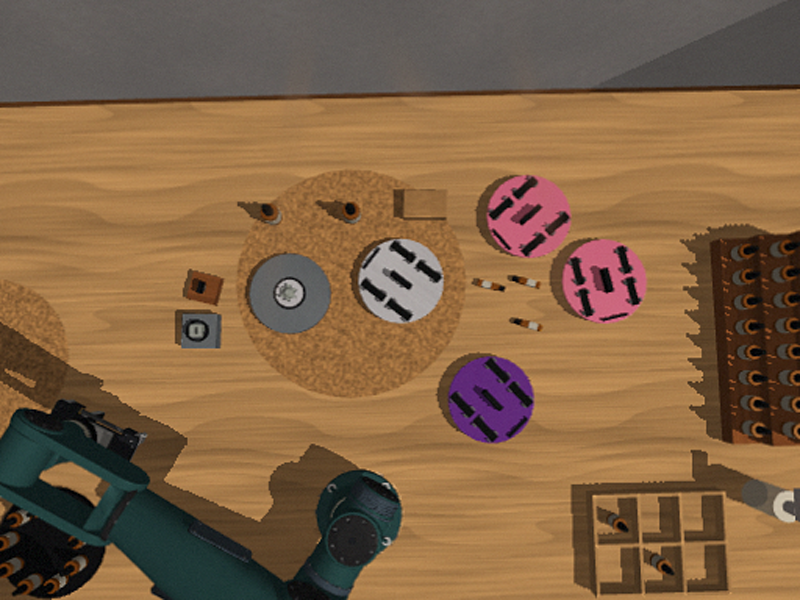

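View pics/s0v.png

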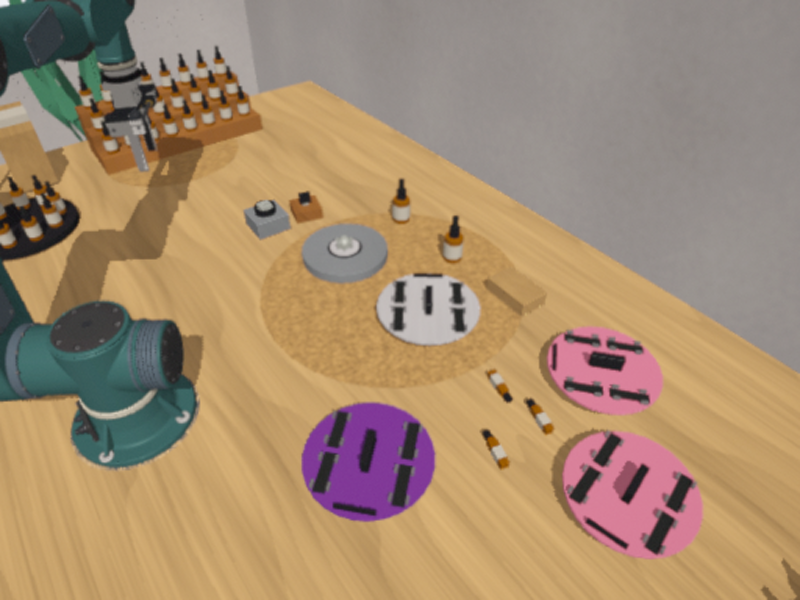

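The top view (800-px scale) shows these:
- **Platform:** the white one at (400,280). It is the only aluminium one, and the pink and purple ones are look-alikes.
- **Drive:** (289,292).
- **Key switch:** (199,330).
- **Key stand:** (202,288).
- **Droppers:** (268,212) and (348,211).
- **Box:** (420,204).
- **Vials:** three, at (488,284), (523,281) and (525,324).

The side view agrees. The bottles in the tray and racks are stored, not out on the counter.

```bash
python3 - <<'E'
from h import *
np.set_printoptions(precision=4,suppress=True)
t=load('t0.png');s=load('s0.png');k=512/800
T=[(400,280),(289,292),(199,330),(202,288),(268,212),(350,208),(420,204),(488,284),(523,281),(525,324)]
S=[(429,308),(345,250),(265,212),(306,205),(402,212),(453,250),(515,292),(500,385),(540,415),(495,448)]
Z=[.033,.03,.063,.03,.05,.05,.035,.008,.008,.008]
print(np.c_[onz(t,np.array(T)*k,Z),onz(s,np.array(S)*k,Z)])
w=snap('wrist','w0.png')
o=robot.get_obs()
from scipy.spatial.transform import Rotation as R
Rt=R.from_euler('xyz',o['ee_rot']).as_matrix(); P=np.array(w['pose'])
print('cam in tool',Rt.T@(P[:3,3]-o['tool_pos']),Rt.T@P[:3,:3]); print(Rt,w['camera_matrix'],w['distortion'])
E
```

```text
[[ 0.5689 -0.1145  0.033   0.564  -0.1249  0.033 ]
 [ 0.5462  0.1605  0.03    0.5366  0.1438  0.03  ]
 [ 0.4563  0.3723  0.063   0.4434  0.3487  0.063 ]
 [ 0.5614  0.3756  0.03    0.5613  0.3642  0.03  ]
 [ 0.7434  0.2066  0.05    0.7189  0.1669  0.05  ]
 [ 0.7485  0.0044  0.05    0.7165 -0.024   0.05  ]
 [ 0.758  -0.169   0.035   0.7384 -0.1973  0.035 ]
 [ 0.5564 -0.3353  0.008   0.5543 -0.3417  0.008 ]
 [ 0.5618 -0.4236  0.008   0.5625 -0.4318  0.008 ]
 [ 0.4536 -0.4243  0.008   0.4534 -0.4312  0.008 ]]
cam in tool [-0.1788 -0.0009 -0.0849] [[ 0.0004  0.2884 -0.9575]
 [ 1.     -0.0001  0.0004]
 [ 0.0001 -0.9575 -0.2884]]
[[-0.0009  0.45    0.893 ]
 [-0.0015  0.893  -0.45  ]
 [-1.     -0.0017 -0.0002]] [[275.0283   0.     254.2138]
 [  0.     275.0283 190.7633]
 [  0.       0.       1.    ]] [-0.0439  0.      0.      0.      0.    ]
```

{"name": "carry_out", "arguments": {"targets": [[0,-3,0,0,-6.7],[0,-3,0,0,-6.7],[0,-3,0,0,-6.7],[0,-3,0,0,-6.7],[0,0,-4.3,1.75,0],[0,0,-4.3,1.75,0],[0,0,-4.3,1.75,0],[0,0,-4.3,1.75,0],[0,0,-4.3,1.75,0],[0,0,-4.3,1.75,0],[0,0,-4.3,1.75,0],[0,0,-4.3,1.75,0],[0,0,-4.3,1.75,0],[0,0,-4.3,1.75,0],[0,0,-4.3,1.75,0],[0,0,-4.3,1.75,0],[0,0,0,0,0],[0,0,0,0,0]]}}

```text
time: 1.95
tool_pos: [0.4579, -0.0253, 0.3248]
ee_rot: [2.632, 1.569, 2.631]
wrist_force: [-0.5, 0.7, -0.3]
width: 0.0938
```

```bash
python3 - <<'E'
from h import *
w=snap('wrist','w1.png'); print(robot.get_obs()['tool_pos'],np.round(w['pose'],3)); 
cv2.imwrite('pics/w1v.png',cv2.resize(cv2.imread('pics/w1.png'),(800,600),interpolation=cv2.INTER_CUBIC))
snap('top','t1.png')
E
```

```text
[ 0.45776383 -0.02431707  0.32518342] [[ 0.001 -0.958 -0.286  0.373]
 [ 1.     0.001  0.    -0.026]
 [ 0.    -0.286  0.958  0.504]
 [ 0.     0.     0.     1.   ]]
```

View pics/w1v.png

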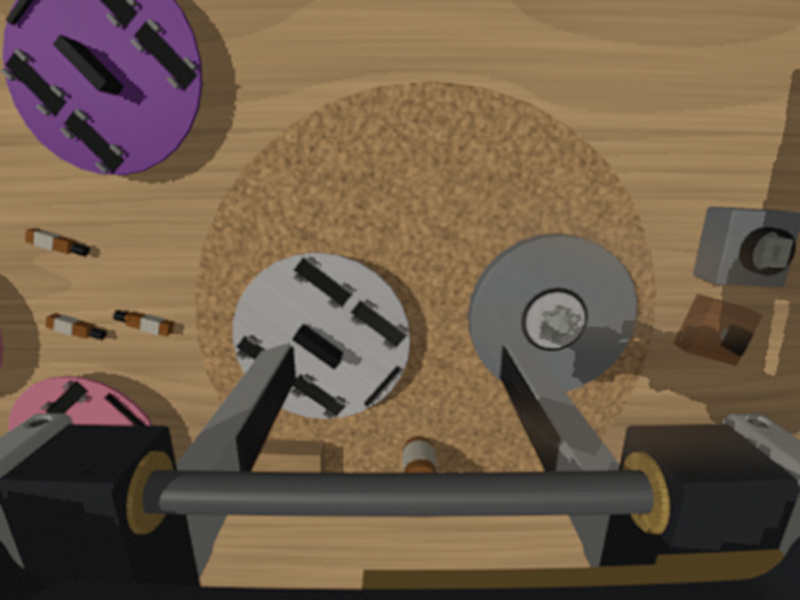

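Three vials in the wrist view (800-px scale): A at (57,242) with its cap on the right, B at (75,327) with its cap on the right, and C at (145,322) with its cap on the left. The white platform is at (321,333) with its marked bar at (384,386), and the spindle is at (555,319). Next I'll look closer at the platform and drive from the same tool height.

{"name": "carry_out", "arguments": {"targets": [[0,3.1,-1.55,2,0],[0,3.1,-1.55,2,0],[0,3.1,-1.55,2,0],[0,3.1,-1.55,2,0],[0,3.1,-1.55,2,0],[0,3.1,-1.55,2,0],[0,0,0,0,0],[0,0,0,0,0]]}}

```text
time: 2.85
tool_pos: [0.5777, -0.1157, 0.1393]
ee_rot: [2.577, 1.569, 2.58]
wrist_force: [0.8, -0.1, 0.4]
width: 0.0936
```

```bash
python3 -c "
from h import *
snap('wrist','p1.png'); print(robot.get_obs()['tool_pos'])"
```

```text
[ 0.57832171 -0.11589101  0.14111467]
```

{"name": "carry_out", "arguments": {"targets": [[0,0,4.5,-0.3,0],[0,0,4.5,-0.3,0],[0,0,4.5,-0.3,0],[0,0,4.5,-0.3,0],[0,0,4.5,-0.3,0],[0,0,4.5,-0.3,0],[0,0,0,0,0],[0,0,0,0,0]]}}

```text
time: 3.7
tool_pos: [0.5599, 0.1542, 0.1425]
ee_rot: [0.059, 1.566, 0.063]
wrist_force: [0.2, -0.9, 1.2]
width: 0.0938
```

```bash
python3 -c "
from h import *
snap('wrist','d1.png'); print(robot.get_obs()['tool_pos'])
a=load('p1.png');b=load('d1.png')
A=rect(a,.44,.70,-.26,.02,.033,1400);B=rect(b,.44,.70,.02,.30,.03,1400)
B2=rect(b,.50,.60,.10,.20,.054,3900)
print(A.shape)
cv2.imwrite('pics/pd.png',np.hstack([A,B])); cv2.imwrite('pics/seat.png',B2); 
"
```

```text
[0.56001586 0.15290283 0.14196078]
(363, 392, 3)
```

View pics/pd.png

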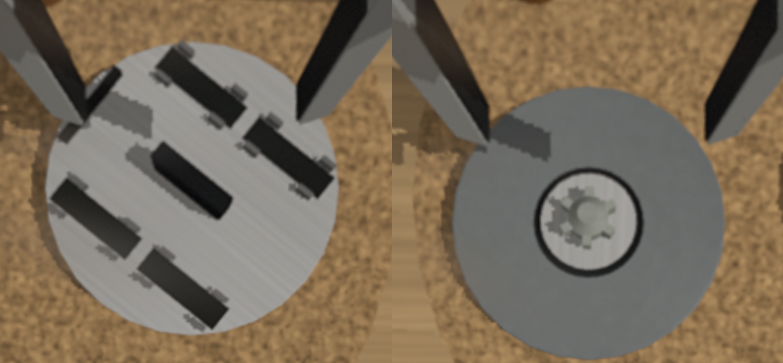

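View pics/seat.png

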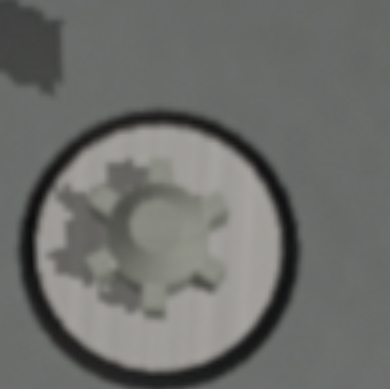

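The left half shows the platform with its marked bar at upper left (93,105), so its yaw is about -40°. The right half shows the drive. In the close-up the splines sit at about -3° mod 60. Now precise fits.

```bash
cat >> h.py <<'E'
def fitcirc(P,r0=None):
    from scipy.optimize import least_squares
    f=lambda q: np.hypot(P[:,0]-q[0],P[:,1]-q[1])-(q[2])
    q=least_squares(f,[*P.mean(0),.1],loss='soft_l1',f_scale=.0006).x
    return q
E
python3 - <<'E'
from h import *
np.set_printoptions(precision=4,suppress=True)
S=2000
def toW(uv,x1,y1): uv=np.asarray(uv,float).reshape(-1,2); return np.c_[x1-uv[:,1]/S, y1-uv[:,0]/S]
a=load('p1.png')
for z in(.033,):
    A=rect(a,.44,.70,-.26,.02,z,S); hsv=cv2.cvtColor(np.ascontiguousarray(A),cv2.COLOR_BGR2HSV)
    m=((hsv[...,1]<45)&(hsv[...,2]>95)).astype(np.uint8)
    m=cv2.morphologyEx(m,cv2.MORPH_OPEN,np.ones((9,9)))
    n,l,st,c=cv2.connectedComponentsWithStats(m); i=1+st[1:,4].argmax()
    cs=max(cv2.findContours((l==i).astype(np.uint8),cv2.RETR_EXTERNAL,cv2.CHAIN_APPROX_NONE)[0],key=len)
    P=toW(cs,.70,.02); q=np.array([.57,-.115,.105])
    for _ in range(3):
        d=np.hypot(P[:,0]-q[0],P[:,1]-q[1])-q[2]; q=fitcirc(P[abs(d)<.006]); 
    print('disc',q, (abs(d)<.001).sum(),len(P))
# dark strips
k=((hsv[...,2]<60)).astype(np.uint8); k=cv2.morphologyEx(k,cv2.MORPH_OPEN,np.ones((13,13)))
n,l,st,c=cv2.connectedComponentsWithStats(k)
for i in range(1,n):
    if st[i,4]<1500: continue
    r=cv2.minAreaRect(np.argwhere(l==i)[:,::-1].astype(np.float32)); box=cv2.boxPoints(r); e=[box[1]-box[0],box[2]-box[1]]; e=max(e,key=np.linalg.norm)
    w=toW(r[0],.70,.02)[0]; print('dark',w,'size mm',np.array(r[1])/S*1e3,'yaw of y axis',np.degrees(np.arctan2(-e[0],-e[1]))%180)
b=load('d1.png')
for z,lab in((.03,'ring'),(.026,'housing')):
    B=rect(b,.42,.70,.02,.30,z,S); h=cv2.cvtColor(np.ascontiguousarray(B),cv2.COLOR_BGR2HSV)
    if lab=='ring': m=(h[...,2]<45).astype(np.uint8); rr=.034
    else: m=((h[...,1]<60)&(h[...,2]>60)&(h[...,2]<200)).astype(np.uint8); m=cv2.morphologyEx(m,cv2.MORPH_OPEN,np.ones((9,9)));rr=.1
    cs=np.vstack(cv2.findContours(m,cv2.RETR_LIST,cv2.CHAIN_APPROX_NONE)[0]); P=toW(cs,.70,.30); q=np.array([.545,.158,rr])
    for w in(.01,.006,.003,.003):
        d=np.hypot(P[:,0]-q[0],P[:,1]-q[1])-q[2]; q=fitcirc(P[abs(d)<w])
    print(lab,q)
tips=np.array([(162,168),(212,206),(208,268),(153,300),(101,264),(103,200)],float)
W=np.c_[.60-tips[:,1]/3900,.20-tips[:,0]/3900,np.full(6,.054)]
uv=proj(b,W); Q=onz(b,uv,.046); c=Q.mean(0); print('splines c',c,'r',np.hypot(*(Q-c)[:,:2].T),np.degrees(np.arctan2(Q[:,1]-c[1],Q[:,0]-c[0])))
E
```

```text
disc [ 0.5655 -0.1168  0.1039] 950 2733
dark [ 0.6636 -0.0242] size mm [97.3615 28.9729] yaw of y axis 33.21524
dark [ 0.6617 -0.2151] size mm [21.6934 92.612 ] yaw of y axis 153.19917
dark [ 0.6387 -0.1242] size mm [68.  21.5] yaw of y axis 53.130104
dark [ 0.5885 -0.1865] size mm [67.951  20.9846] yaw of y axis 51.248367
dark [ 0.571  -0.1155] size mm [66.3768 19.3316] yaw of y axis 51.20346
dark [ 0.5449 -0.0484] size mm [67.6624 18.6859] yaw of y axis 52.066742
dark [ 0.4939 -0.1105] size mm [67.7013 18.6628] yaw of y axis 51.340164
ring [0.5417 0.1598 0.037 ]
housing [0.5418 0.16   0.0983]
splines c [0.5419 0.1601 0.046 ] r [0.0176 0.0165 0.0162 0.0174 0.0166 0.0168] [  -4.7398  -62.9552 -123.1735  176.9491  118.126    57.3099]
```

```bash
cat >> h.py <<'E'
from scipy.spatial.transform import Rotation as R_
def go(x=None,y=None,z=None,phi=None):
    "print state and remaining turn(+ about tool x) and shift in tool axes (after the turn), cm"
    o=robot.get_obs(); R=R_.from_euler('xyz',o['ee_rot']).as_matrix(); p=o['tool_pos']; f=np.degrees(np.arctan2(R[1,1],R[0,1]))
    print('t %.1f pos'%o['time'],np.round(p,4),'phi %.1f'%f,'w %.4f'%o['width'],'F',np.round(o['wrist_force'],1),'j6 %.2f'%o['joint_positions'][5],'tilt',np.round(R[:2,0],3))
    if phi is None: phi=f
    t=(f-phi+180)%360-180; c,s=np.cos(np.radians(phi)),np.sin(np.radians(phi))
    d=np.array([p[0] if x is None else x,p[1] if y is None else y,p[2] if z is None else z])-p
    print('turn %.1f  tx %.2f ty %.2f tz %.2f'%(t,-100*d[2],100*(c*d[0]+s*d[1]),100*(s*d[0]-c*d[1])))
E
echo ok
```

```text
ok
```

{"name": "carry_out", "arguments": {"targets": [[0,0,0,0,8.1],[0,0,0,0,8.1],[0,0,0,0,8.1],[0,0,0,0,8.1],[0,0,0,0,8.1],[0,0,0,0,8.1],[0,0,0,0,8.1],[0,0,0,0,8.1],[0,0,0,0,8.1],[0,0,0,0,8.1],[0,0,0,0,8.1],[0,0,0,0,8.1],[0,0,0,0,8.1],[0,0,0,0,8.1],[0,0,0,0,8.1],[0,0,0,0,7.5]]}}

```text
time: 5.35
tool_pos: [0.5603, 0.1505, 0.1406]
ee_rot: [2.156, 1.569, -0.103]
wrist_force: [0.3, 0.4, -0.4]
width: 0.0938
```

{"name": "carry_out", "arguments": {"targets": [[0,0,2.9,3.44,0],[0,0,2.9,3.44,0],[0,0,2.9,3.44,0],[0,0,2.9,3.44,0],[0,0,2.9,3.44,0],[0,0,2.9,3.44,0],[0,0,0,0,0],[0,0,0,0,0]]}}

```text
time: 6.15
tool_pos: [0.5649, -0.1196, 0.1402]
ee_rot: [2.476, 1.57, 0.221]
wrist_force: [-0.4, -0.2, 0.5]
width: 0.0938
```

```bash
python3 -c "
from h import *
go(.566,-.117,.037,-39)"
```

```text
t 6.2 pos [ 0.5649 -0.1196  0.1402] phi -39.2 w 0.0938 F [-0.4 -0.2  0.5] j6 0.38 tilt [0.001 0.   ]
turn -0.2  tx 10.32 ty -0.08 tz -0.27
```

{"name": "carry_out", "arguments": {"targets": [[0.5,0,-0.08,-0.27,0],[0.5,0,0,0,0],[0.5,2.5,0,0,0],[0.5,2.6,0,0,0],[0.5,2.6,0,0,0],[0.5,2.6,0,0,0],[0.5,0,0,0,0],[1,0,0,0,0],[1,0,0,0,0],[1,0,0,0,0],[1,0,0,0,0],[1,0,0,0,0],[1,0,0,0,0]]}}

```text
time: 7.45
tool_pos: [0.567, -0.115, 0.0369]
ee_rot: [2.067, 1.569, -0.184]
wrist_force: [1.1, -0.4, 0.3]
width: 0.0135
```

{"name": "carry_out", "arguments": {"targets": [[1,-2.5,0,0,0],[1,-2.5,0,0,0],[1,-2.5,0,0,0],[1,-2.5,0,0,0],[1,0,0,0,0],[1,0,0,0,0]]}}

```text
time: 8.05
tool_pos: [0.5658, -0.1147, 0.135]
ee_rot: [-1.239, 1.569, 2.793]
wrist_force: [0.5, -0.4, -5.9]
width: 0.0139
```

```bash
python3 -c "
from h import *
go(.566-.0244,-.117+.277,None,-63); snap('wrist','p2.png'); snap('side','s2.png')
a=cv2.imread('pics/p2.png');b=cv2.imread('pics/s2.png')[100:292,100:356]
cv2.imwrite('pics/c2.png',np.hstack([cv2.resize(a,(400,300)),cv2.resize(b,(400,300))]))"
```

```text
t 8.1 pos [ 0.5658 -0.1147  0.135 ] phi -39.0 w 0.0139 F [ 0.5 -0.4 -5.9] j6 0.38 tilt [-0.002  0.001]
turn 24.0  tx -0.00 ty -25.57 tz -10.32
```

View pics/c2.png

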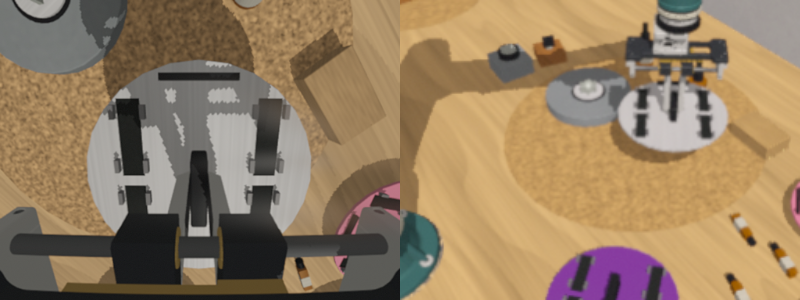

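```bash
python3 - <<'E'
from h import *
np.set_printoptions(precision=4,suppress=True)
w=load('p2.png'); im=w['image']; g=im.max(2)
T=np.array([[0.0004,.2884,-.9575],[1,-.0001,.0004],[.0001,-.9575,-.2884]]); c=np.array([-.1788,-.0009,-.0849])
# bar blob
k=(g[70:125,180:330]<55).astype(np.uint8); n,l,st,cc=cv2.connectedComponentsWithStats(k); i=1+st[1:,4].argmax(); r=cv2.minAreaRect(np.argwhere(l==i)[:,::-1].astype(np.float32)); print(r,st[i])
def tool(uv,x):
    p=cv2.undistortPoints(np.array(uv,float).reshape(-1,1,2),w['camera_matrix'],w['distortion'])[:,0]
    d=np.c_[p[:,0],-p[:,1],-np.ones(len(p))]@T.T; return c+d*((x-c[0])/d[:,0])[:,None]
m=np.array(r[0])+[180,70]; print('bar in tool',tool([m],-.003))
# disc edge
h=cv2.cvtColor(im,cv2.COLOR_RGB2HSV); m=((h[...,1]<40)&(h[...,2]>75)).astype(np.uint8); m[240:]=0;m[:85,:150]=0
n,l,st,cc=cv2.connectedComponentsWithStats(m); i=1+st[1:,4].argmax()
cs=max(cv2.findContours((l==i).astype(np.uint8),cv2.RETR_EXTERNAL,cv2.CHAIN_APPROX_NONE)[0],key=len)[:,0]
P=tool(cs,.004)[:,1:]; q=np.array([0,0,.104])
for wd in(.008,.004,.003): d=np.hypot(P[:,0]-q[0],P[:,1]-q[1])-q[2]; q=fitcirc(P[abs(d)<wd])
print('disc in tool y,z,r',q,(abs(d)<.003).sum())
# drive in tool frame from d1: use tool pose via camera pose
b=load('d1.png'); Tc=b['pose']; Rt=Tc[:3,:3]@T.T; pt=Tc[:3,3]-Rt@c; print('TCP from d1 cam',pt, 'TCP from p1', end=' ')
a=load('p1.png'); Ra=a['pose'][:3,:3]@T.T; print(a['pose'][:3,3]-Ra@c); print('p2',w['pose'][:3,3]-w['pose'][:3,:3]@T.T@c)
E
```

```text
((74.5, 27.5), (103.0, 9.0), 0.0) [ 23  23 104  10 952]
bar in tool [[-0.003  -0.0008 -0.0912]]
disc in tool y,z,r [-0.001   0.      0.1035] 460
TCP from d1 cam [0.5595 0.1546 0.1427] TCP from p1 [ 0.5773 -0.1152  0.1395]
p2 [ 0.5652 -0.1162  0.135 ]
```

{"name": "carry_out", "arguments": {"targets": [[1,0,0,0,8],[1,0,0,0,8],[1,0,0,0,8],[1,0,-4.26,-1.72,0],[1,0,-4.26,-1.72,0],[1,0,-4.26,-1.72,0],[1,0,-4.26,-1.72,0],[1,0,-4.26,-1.72,0],[1,0,-4.26,-1.72,0],[1,0,0,0,0],[1,0,0,0,0],[1,0,0,0,0]]}}

```text
time: 9.35
tool_pos: [0.5414, 0.1589, 0.1348]
ee_rot: [-0.077, 1.568, -2.747]
wrist_force: [-0.7, -0.0, -4.5]
width: 0.0141
```

```bash
python3 -c "
from h import *
go(.5418,.1607,None,-63)"
```

```text
t 9.3 pos [0.5414 0.1589 0.1348] phi -63.0 w 0.0141 F [-0.7 -0.  -4.5] j6 1.28 tilt [-0.003 -0.001]
turn 0.0  tx -0.00 ty -0.14 tz -0.11
```

{"name": "carry_out", "arguments": {"targets": [[1,1.5,-0.1,-0.1,0],[1,1.5,0,0,0],[1,1,0,0,0],[1,0.8,0,0,0],[1,0,0,0,0],[1,0,0,0,0]]}}

```text
time: 9.95
tool_pos: [0.5427, 0.161, 0.0884]
ee_rot: [-1.564, 1.571, 2.049]
wrist_force: [-0.3, -0.1, -5.7]
width: 0.0136
```

{"name": "carry_out", "arguments": {"targets": [[1,0.3,0,0,0],[1,0.3,0,0,0],[1,0,0,0,0],[1,0,0,0,0]]}}

```text
time: 10.35
tool_pos: [0.5426, 0.1611, 0.0825]
ee_rot: [-2.935, 1.571, 0.679]
wrist_force: [1.0, 0.2, -5.4]
width: 0.0138
```

```bash
python3 -c "
from h import *
go(.5418,.1607,.067,-63)"
```

```text
t 10.3 pos [0.5426 0.1611 0.0825] phi -62.9 w 0.0138 F [ 1.   0.2 -5.4] j6 1.29 tilt [0. 0.]
turn 0.1  tx 1.55 ty 0.00 tz 0.09
```

{"name": "carry_out", "arguments": {"targets": [[1,0.3,0,0,0],[1,0.3,0,0,0],[1,0,0,0,0],[1,0,0,0,0]]}}

```text
time: 10.75
tool_pos: [0.5425, 0.1611, 0.0763]
ee_rot: [-0.515, 1.57, 3.099]
wrist_force: [-0.1, -0.2, -4.5]
width: 0.0137
```

{"name": "carry_out", "arguments": {"targets": [[1,0.3,0,0,0],[1,0.3,0,0,0],[1,0.2,0,0,0],[1,0,0,0,0],[1,0,0,0,0]]}}

```text
time: 11.25
tool_pos: [0.5425, 0.1611, 0.0684]
ee_rot: [-0.512, 1.57, 3.102]
wrist_force: [0.4, 0.1, -5.1]
width: 0.0138
```

{"name": "carry_out", "arguments": {"targets": [[1,0.1,0,0,0],[1,0.1,0,0,0],[1,0,0,0,0],[1,0,0,0,0]]}}

```text
time: 11.65
tool_pos: [0.5427, 0.1611, 0.0668]
ee_rot: [2.932, 1.57, 0.262]
wrist_force: [-0.5, -0.3, -2.9]
width: 0.0139
```

{"name": "carry_out", "arguments": {"targets": [[1,0.1,0,0,0],[1,0.05,0,0,0],[1,0,0,0,0]]}}

```text
time: 11.95
tool_pos: [0.5428, 0.1612, 0.0668]
ee_rot: [2.871, 1.57, 0.202]
wrist_force: [-4.1, -1.2, 3.3]
width: 0.0135
```

{"name": "carry_out", "arguments": {"targets": [[0.5,0,0,0,0],[0.5,0,0,0,0],[0.5,0,0,0,0],[0.5,-2,0,0,0],[0.5,-4,0,0,0],[0.5,-4,0,0,0],[0.5,0,0,0,0],[0.5,0,0,0,0]]}}

```text
time: 12.75
tool_pos: [0.5435, 0.1612, 0.1662]
ee_rot: [2.869, 1.568, 0.2]
wrist_force: [-1.0, -0.9, -0.5]
width: 0.047
```

```bash
python3 - <<'E'
from h import *
go(.5,-.36,.22,-15); w=snap('wrist','p3.png'); s=snap('side','s3.png')
np.set_printoptions(precision=4,suppress=True)
# height check: side+wrist of disc in ortho at .063
A=rect(w,.40,.70,.02,.30,.063,1200); B=rect(s,.40,.70,.02,.30,.063,1200); cv2.imwrite('pics/c3.png',np.hstack([A,B]))
E
```

```text
t 12.8 pos [0.5435 0.1612 0.1662] phi -62.9 w 0.0470 F [-1.  -0.9 -0.5] j6 1.29 tilt [0.003 0.001]
turn -47.9  tx -5.38 ty 9.29 tz 51.47
```

View pics/c3.png

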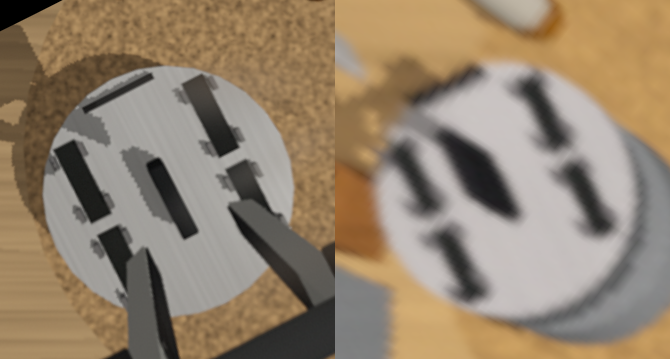

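The platform is home: the z stop came at a TCP height of 0.067, which puts the disc top at 63 mm, and the marked edge points at about +27°. Next, the vials.

{"name": "carry_out", "arguments": {"targets": [[0.5,-0.6,0,0,-8],[0.5,-0.6,0,0,-8],[0.5,-0.6,0,0,-8],[0.5,-0.6,0,0,-8],[0.5,-0.6,0,0,-8],[0.5,-0.6,0,0,-8],[0.5,0,0.84,4.68,0],[0.5,0,0.84,4.68,0],[0.5,0,0.84,4.68,0],[0.5,0,0.84,4.68,0],[0.5,0,0.84,4.68,0],[0.5,0,0.84,4.68,0],[0.5,0,0.84,4.68,0],[0.5,0,0.84,4.68,0],[0.5,0,0.84,4.68,0],[0.5,0,0.84,4.68,0],[0.5,0,0.84,4.68,0],[0.5,0,0,0,0],[0.5,0,0,0,0]]}}

```text
time: 14.75
tool_pos: [0.498, -0.3604, 0.198]
ee_rot: [-2.154, 1.566, 2.296]
wrist_force: [0.6, 1.0, -0.1]
width: 0.0469
```

```bash
cat >> h.py <<'E'
def vials(s,x0=.30,x1=.66,y0=-.56,y1=-.24,S=2000,z=.016):
    A=np.ascontiguousarray(rect(s,x0,x1,y0,y1,z,S)); h=cv2.cvtColor(A,cv2.COLOR_BGR2HSV)
    o=((h[...,0]<18)&(h[...,1]>170)&(h[...,2]>50)); wh=(h[...,1]<50)&(h[...,2]>110); bk=h[...,2]<50
    m=cv2.morphologyEx((o).astype(np.uint8),cv2.MORPH_CLOSE,np.ones((41,41))); m=cv2.morphologyEx(m,cv2.MORPH_OPEN,np.ones((9,9)))
    n,l,st,c=cv2.connectedComponentsWithStats(m)
    for i in range(1,n):
        if not 500<st[i,4]<8000: continue
        r=cv2.minAreaRect(np.argwhere(l==i)[:,::-1].astype(np.float32)); box=cv2.boxPoints(r); e=max([box[1]-box[0],box[2]-box[1]],key=np.linalg.norm); L=np.linalg.norm(e); e=e/L
        sc=[bk[tuple(np.clip(np.array(r[0])+sg*e*(L/2+14),0,[A.shape[1]-1,A.shape[0]-1]).astype(int)[::-1])] for sg in(1,-1)]
        w=np.array([x1-r[0][1]/S,y1-r[0][0]/S]); a=np.degrees(np.arctan2(-e[0],-e[1]))
        print('amber part',np.round(w,4),'LxW mm',np.round(np.array(r[1])/S*1e3,1),'axis %.1f'%a,'cap at + / -:',sc)
    return A
E
python3 - <<'E'
from h import *
go(); w=snap('wrist','v1.png'); A=vials(w); cv2.imwrite('pics/v1o.png',cv2.resize(A,None,fx=.8,fy=.8,interpolation=cv2.INTER_AREA))
E
```

```text
t 14.8 pos [ 0.498  -0.3604  0.198 ] phi -15.1 w 0.0469 F [ 0.6  1.  -0.1] j6 -0.46 tilt [-0.004  0.004]
turn 0.0  tx -0.00 ty 0.00 tz -0.00
amber part [ 0.547  -0.3522] LxW mm [18.4 13.3] axis -101.3 cap at + / -: [np.True_, np.False_]
```

View pics/v1o.png

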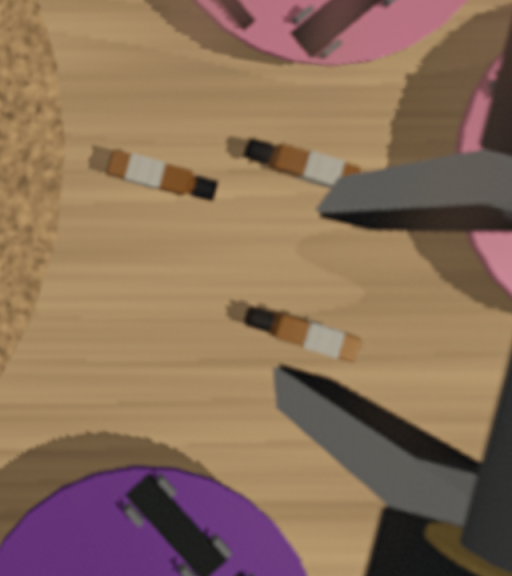

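The rectified wrist view (1600 px/m) shows three vials, about 70–74 mm long in the picture, which matches:
- **C:** centre (162,175), world (0.551,-0.341), cap at about -104°.
- **B:** centre (303,165), world (0.557,-0.429), cap at about 73°.
- **A:** centre (303,332), world (0.453,-0.429), cap at about 72°.

C goes first.

{"name": "carry_out", "arguments": {"targets": [[0.5,3,1.55,-1,-1],[0.5,3,1.55,-1,0],[0.5,3,1.5,-1.1,0],[0.5,3,0,0,0],[0.5,2,0,0,0],[0.5,0,0,0,0],[0.5,0,0,0,0]]}}

```text
time: 15.5
tool_pos: [0.5516, -0.3398, 0.0611]
ee_rot: [-2.324, 1.57, 2.147]
wrist_force: [0.0, 0.4, -0.5]
width: 0.047
```

```bash
python3 - <<'E'
from h import *
np.set_printoptions(precision=4,suppress=True)
a=load('w1.png');b=load('v1.png')
def o2uv(c,r): return proj(b,[[.66-r/1600,-.24-c/1600,.016]])[0]
print(tri(a,np.array([(148,323),(52,240),(70,325)])*.64,b,[o2uv(145,170),o2uv(322,340),o2uv(325,168)]))
go(.5506,-.3412,.004,-14); w=snap('wrist','v2.png'); A=rect(w,.48,.62,-.42,-.28,.016,4000); cv2.imwrite('pics/v2o.png',A)
E
```

```text
[[ 0.5525 -0.3317  0.0137  0.0033]
 [ 0.4472 -0.4446  0.0029  0.0061]
 [ 0.5589 -0.4507 -0.0043  0.0048]]
t 15.5 pos [ 0.5516 -0.3398  0.0611] phi -13.8 w 0.0470 F [ 0.   0.4 -0.5] j6 -0.40 tilt [-0.     0.001]
turn 0.2  tx 5.71 ty -0.06 tz 0.16
```

View pics/v2o.png

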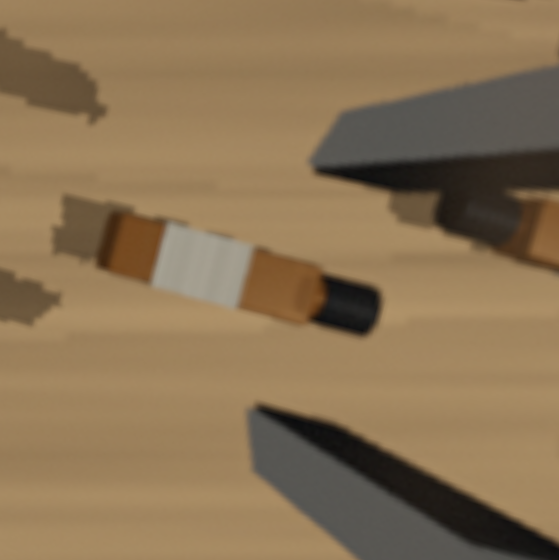

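Close view: vial C's ends are at (118,240) and (372,308), so its centre is (0.552,-0.341). The TCP is on it and the jaws clear B. Triangulated heights are near the counter, as expected.

{"name": "carry_out", "arguments": {"targets": [[0.5,2.5,0,0.1,1],[0.5,2.2,0,0,0],[0.5,1,0,0,0],[0.5,0,0,0,0],[1,0,0,0,0],[1,0,0,0,0],[1,0,0,0,0],[1,0,0,0,0],[1,-2,0,0,0],[1,-4,0,0,0],[1,-4,0,0,0],[1,-4,0,0,0],[1,0,0,0,0],[1,0,0,0,0]]}}

```text
time: 16.95
tool_pos: [0.5517, -0.3428, 0.1456]
ee_rot: [1.216, 1.567, -0.615]
wrist_force: [-0.8, 0.1, -0.9]
width: 0.0155
```

```bash
cat >> h.py <<'E'
C0=np.array([.5425,.1611]); YAW=-63
def cr(i):
    l=np.array([[-.06,.04],[.06,.04],[-.06,-.04],[.06,-.04]][i]); a=np.radians(YAW); return C0+[l[0]*np.cos(a)-l[1]*np.sin(a),l[0]*np.sin(a)+l[1]*np.cos(a)]
E
python3 -c "
from h import *
for i in range(4): print(i,cr(i))
go(*cr(0),.14,117)"
```

```text
0 [0.55090083 0.23272001]
1 [0.60537969 0.12579923]
2 [0.47962031 0.19640077]
3 [0.53409917 0.08947999]
t 16.9 pos [ 0.5517 -0.3428  0.1456] phi -14.9 w 0.0155 F [-0.8  0.1 -0.9] j6 -0.38 tilt [ 0.003 -0.002]
turn -131.9  tx 0.56 ty 51.32 tz 26.06
```

{"name": "carry_out", "arguments": {"targets": [[1,0,0,0,-8.25],[1,0,0,0,-8.25],[1,0,0,0,-8.25],[1,0,0,0,-8.25],[1,0,0,0,-8.25],[1,0,0,0,-8.25],[1,0,0,0,-8.25],[1,0,0,0,-8.25],[1,0,0,0,-8.25],[1,0,0,0,-8.25],[1,0,0,0,-8.25],[1,0,0,0,-8.25],[1,0,0,0,-8.25],[1,0,0,0,-8.25],[1,0,0,0,-8.25],[1,0,0,0,-8.1]]}}

```text
time: 18.55
tool_pos: [0.5647, -0.3192, 0.1396]
ee_rot: [-2.692, 1.541, -2.283]
wrist_force: [-0.5, 0.0, -0.1]
width: 0.0155
```

{"name": "carry_out", "arguments": {"targets": [[1,0,4.28,2.17,0],[1,0,4.28,2.17,0],[1,0,4.28,2.17,0],[1,0,4.28,2.17,0],[1,0,4.28,2.17,0],[1,0,4.28,2.17,0],[1,0,4.28,2.17,0],[1,0,4.28,2.17,0],[1,0,4.28,2.17,0],[1,0,4.28,2.17,0],[1,0,4.28,2.17,0],[1,0,4.28,2.17,0],[1,0,0,0,0],[1,0,0,0,0],[1,0,0,0,0]]}}

```text
time: 20.05
tool_pos: [0.5993, 0.257, 0.1273]
ee_rot: [-2.578, 1.541, -2.166]
wrist_force: [-0.2, -0.8, -0.7]
width: 0.0157
```

```bash
python3 - <<'E'
from h import *
go(*cr(0),.068,117); w=snap('wrist','v3.png')
cv2.imwrite('pics/v3v.png',cv2.resize(cv2.imread('pics/v3.png'),(640,480)))
E
```

```text
t 20.1 pos [0.5993 0.257  0.1273] phi 113.6 w 0.0157 F [-0.2 -0.8 -0.7] j6 -1.66 tilt [-0.017 -0.025]
turn -3.4  tx 5.93 ty 0.03 tz -5.42
```

View pics/v3v.png

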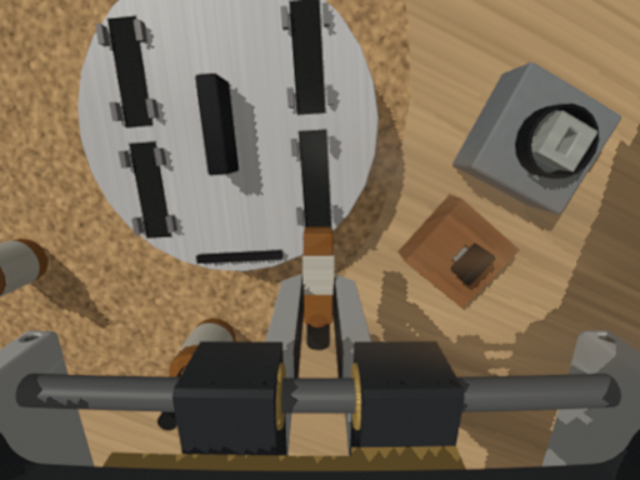

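The turn ran into the joint-6 limit, which left a tool tilt of about 1.7° and a 5 cm offset. The vial is still held, with its cap towards the marked edge, and the key stand and switch are at (465,250) and (560,145). I'll make the helper tilt-aware.

```bash
cat >> h.py <<'E'
def go(x=None,y=None,z=None,phi=None):
    o=robot.get_obs(); R=R_.from_euler('xyz',o['ee_rot']).as_matrix(); p=o['tool_pos']; f=np.degrees(np.arctan2(R[1,1],R[0,1])); j=o['joint_positions']
    print('t %.1f pos'%o['time'],np.round(p,4),'phi %.1f'%f,'w %.4f'%o['width'],'F',np.round(o['wrist_force'],1),'j1 %.2f j6 %.2f'%(j[0],j[5]),'tilt',np.round(R[:2,0],3),'down in tool yz',np.round(-R[2,1:],3))
    t=0 if phi is None else (f-phi+180)%360-180
    R2=R@R_.from_euler('x',t,degrees=True).as_matrix()
    T=np.array([p[0] if x is None else x,p[1] if y is None else y,p[2] if z is None else z])
    d=(T-p)*[1,1,0]; v=(T-p)*[0,0,1]
    if x is not None: print('j6 there %.2f'%(np.arctan2(T[1],T[0])-np.radians(f-t)), '(lim 2.57)')
    print('turn %.1f'%t,'lateral',np.round(100*d@R2,2),'then vertical',np.round(100*v@R2,2))
E
python3 -c "
from h import *
go(*cr(0),.068,117)"
```

```text
t 20.1 pos [0.5997 0.2567 0.128 ] phi 113.6 w 0.0158 F [ 0.1 -0.1 -0.9] j1 0.33 j6 -1.66 tilt [-0.016 -0.024] down in tool yz [0.016 0.024]
j6 there -1.64 (lim 2.57)
turn -3.4 lateral [ 0.14  0.08 -5.43] then vertical [6.   0.09 0.15]
```

{"name": "carry_out", "arguments": {"targets": [[1,0,0,0,-3.4],[1,0.05,0,-1.8,0],[1,0.05,0.04,-1.8,0],[1,0.04,0.04,-1.83,0],[1,0,0,0,0],[1,2,0.03,0.05,0],[1,2,0.03,0.05,0],[1,0,0,0,0],[1,0,0,0,0]]}}

```text
time: 21.0
tool_pos: [0.5517, 0.2337, 0.0889]
ee_rot: [-2.596, 1.543, -2.125]
wrist_force: [0.2, -1.0, 0.2]
width: 0.0157
```

```bash
python3 - <<'E'
from h import *
go(*cr(0),.068,117); w=snap('wrist','v4.png')
cv2.imwrite('pics/v4v.png',cv2.resize(cv2.imread('pics/v4.png')[60:330,120:400],(560,540),interpolation=cv2.INTER_CUBIC))
E
```

```text
t 21.0 pos [0.5517 0.2337 0.0889] phi 117.0 w 0.0157 F [ 0.2 -1.   0.2] j1 0.32 j6 -1.72 tilt [-0.014 -0.023] down in tool yz [0.014 0.023]
j6 there -1.64 (lim 2.57)
turn 0.0 lateral [ 0.   -0.05 -0.12] then vertical [2.09 0.03 0.05]
```

View pics/v4v.png

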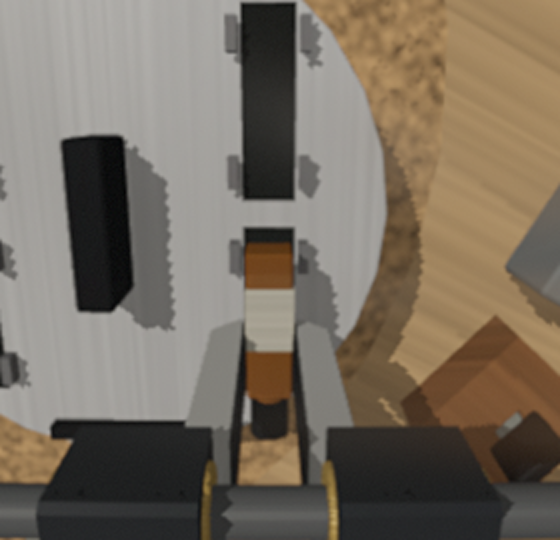

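The vial lines up over cradle0, with its cap towards the marked bar. Lowering.

{"name": "carry_out", "arguments": {"targets": [[1,1,-0.02,-0.07,0],[1,0.5,0.01,0.01,0],[1,0.2,0,0,0],[1,0,0,0,0],[1,0,0,0,0]]}}

```text
time: 21.55
tool_pos: [0.5507, 0.2337, 0.0721]
ee_rot: [-2.579, 1.544, -2.107]
wrist_force: [0.1, -0.3, -0.9]
width: 0.0158
```

{"name": "carry_out", "arguments": {"targets": [[1,0.1,0,0,0],[1,0.1,0,0,0],[1,0,0,0,0]]}}

```text
time: 21.85
tool_pos: [0.5505, 0.2336, 0.0699]
ee_rot: [-2.587, 1.544, -2.115]
wrist_force: [-0.7, -0.2, -0.0]
width: 0.0155
```

{"name": "carry_out", "arguments": {"targets": [[1,0.1,0,0,0],[1,0.05,0,0,0],[1,0,0,0,0]]}}

```text
time: 22.15
tool_pos: [0.5508, 0.2339, 0.0691]
ee_rot: [-2.568, 1.545, -2.096]
wrist_force: [-0.4, -0.8, 2.7]
width: 0.0157
```

{"name": "carry_out", "arguments": {"targets": [[0.7,0,0,0,0],[0.65,0,0,0,0],[0.65,0,0,0,0],[0.65,-2,0,0,0],[0.65,-4,0,0,0],[0.6,-4,0,0,0],[0.6,0,0,0,0]]}}

```text
time: 22.85
tool_pos: [0.5553, 0.237, 0.176]
ee_rot: [-2.111, 1.552, -1.639]
wrist_force: [0.6, 0.3, 0.4]
width: 0.0373
```

```bash
python3 - <<'E'
from h import *
w=snap('wrist','v5.png'); go(.53,-.33,.2,-17)
cv2.imwrite('pics/v5v.png',rect(w,.42,.66,.04,.30,.075,1800))
E
```

```text
t 22.9 pos [0.554  0.2365 0.1726] phi 117.1 w 0.0380 F [-0.1 -0.2 -0.8] j1 0.32 j6 -1.72 tilt [-0.006 -0.021] down in tool yz [0.016 0.015]
j6 there -0.26 (lim 2.57)
turn 134.1 lateral [ 1.19 14.28 54.87] then vertical [-2.74  0.    0.06]
```

View pics/v5v.png

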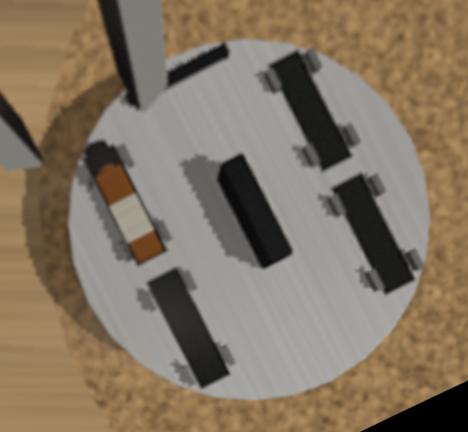

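Vial C lies flat in cradle0, cap to the marked bar. Back for A and B.

{"name": "carry_out", "arguments": {"targets": [[0.5,-0.1,0,0,8.4],[0.5,-0.1,0,0,8.4],[0.5,-0.1,0,0,8.4],[0.5,-0.1,0,0,8.4],[0.5,-0.1,0,0,8.4],[0.5,-0.1,0,0,8.4],[0.5,-0.1,0,0,8.4],[0.5,-0.1,0,0,8.4],[0.5,-0.1,0,0,8.4],[0.5,-0.1,0,0,8.4],[0.5,-0.1,0,0,8.4],[0.5,-0.1,0,0,8.4],[0.5,-0.1,0,0,8.4],[0.5,-0.1,0,0,8.4],[0.5,-0.1,0,0,8.4],[0.5,-0.1,0,0,8.1]]}}

```text
time: 24.5
tool_pos: [0.5513, 0.2359, 0.182]
ee_rot: [-0.322, 1.541, -2.196]
wrist_force: [0.4, -0.1, 0.8]
width: 0.0468
```

{"name": "carry_out", "arguments": {"targets": [[0.5,0,0.95,4.64,0],[0.5,0,0.95,4.64,0],[0.5,0,0.95,4.64,0],[0.5,0,0.95,4.64,0],[0.5,0,0.95,4.64,0],[0.5,0,0.95,4.64,0],[0.5,0,0.95,4.64,0],[0.5,0,0.95,4.64,0],[0.5,0,0.95,4.64,0],[0.5,0,0.95,4.64,0],[0.5,0,0.95,4.64,0],[0.5,0,0.95,4.64,0],[0.5,0,0,0,0],[0.5,0,0,0,0]]}}

```text
time: 25.9
tool_pos: [0.4971, -0.3297, 0.1958]
ee_rot: [-0.406, 1.544, -2.276]
wrist_force: [0.2, 0.8, 0.4]
width: 0.0468
```

```bash
python3 - <<'E'
from h import *
go(.4525,-.4294,.06,-17); w=snap('wrist','v6.png')
cv2.imwrite('pics/v6v.png',rect(w,.38,.64,-.54,-.24,.016,2000))
E
```

```text
t 25.9 pos [ 0.4971 -0.3297  0.1958] phi -17.2 w 0.0468 F [0.2 0.8 0.4] j1 -0.67 j6 -0.37 tilt [-0.017 -0.02 ] down in tool yz [ 0.01  -0.024]
j6 there -0.46 (lim 2.57)
turn -0.2 lateral [ 0.28 -1.35 10.83] then vertical [13.58  0.14 -0.33]
```

View pics/v6v.png

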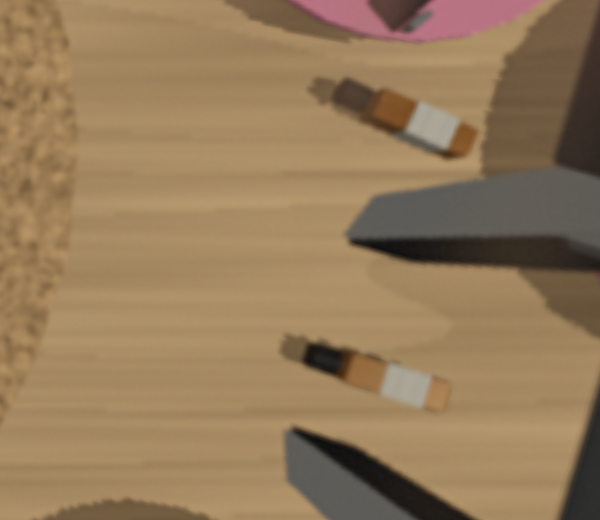

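A hasn't moved: its centre at (376,376) gives (0.452,-0.428), cap 74°. B was knocked aside, and its centre at (404,118) gives about (0.581,-0.442). I'll take A first and check its label and cap numerically on the way down.

{"name": "carry_out", "arguments": {"targets": [[0.5,0.1,-0.45,3.6,-1.2],[0.5,0.1,-0.45,3.6,0],[0.5,0.1,-0.45,3.6,0],[0.5,4.5,0,-0.1,0],[0.5,4.5,0.1,-0.1,0],[0.5,4.5,0,-0.1,0],[0.5,0,0,0,0],[0.5,0,0,0,0]]}}

```text
time: 26.75
tool_pos: [0.4552, -0.4281, 0.0629]
ee_rot: [-0.341, 1.544, -2.186]
wrist_force: [-0.5, -0.7, 1.2]
width: 0.0469
```

```bash
cat >> h.py <<'E'
def vfind(s,x,y,r=.06,S=3000,z=.016):
    A=np.ascontiguousarray(rect(s,x-r,x+r,y-r,y+r,z,S)); h=cv2.cvtColor(A,cv2.COLOR_BGR2HSV)
    for n,m in(('label',(h[...,1]<60)&(h[...,2]>120)),('dark',h[...,2]<48)):
        k,l,st,c=cv2.connectedComponentsWithStats(cv2.morphologyEx(m.astype(np.uint8),cv2.MORPH_OPEN,np.ones((9,9))))
        for i in range(1,k):
            if 500<st[i,4]<6000:
                q=cv2.minAreaRect(np.argwhere(l==i)[:,::-1].astype(np.float32)); print(n,np.round([x+r-c[i][1]/S,y+r-c[i][0]/S],4),'size mm',np.round(np.array(q[1])/S*1e3,1))
    return A
E
python3 - <<'E'
from h import *
go(.452,-.428,.004,-16); w=snap('wrist','v7.png'); vfind(w,.452,-.428)
E
```

```text
t 26.8 pos [ 0.4552 -0.4281  0.0629] phi -15.7 w 0.0469 F [-0.5 -0.7  1.2] j1 -0.83 j6 -0.55 tilt [-0.015 -0.022] down in tool yz [ 0.009 -0.025]
j6 there -0.48 (lim 2.57)
turn 0.3 lateral [ 0.   -0.31  0.08] then vertical [ 5.89  0.05 -0.15]
label [ 0.4474 -0.4424] size mm [21.9 16.4]
dark [ 0.478  -0.4744] size mm [ 6.7 29.7]
dark [ 0.4601 -0.4027] size mm [16.3 12.1]
dark [ 0.4037 -0.4647] size mm [52.6  8.5]
```

{"name": "carry_out", "arguments": {"targets": [[0.5,0,-0.3,0.2,1.7],[0.5,2.5,0,-0.05,0],[0.5,2.4,0,-0.05,0],[0.5,1,0,-0.05,0],[0.5,0,0,0,0],[1,0,0,0,0],[1,0,0,0,0],[1,0,0,0,0],[1,0,0,0,0],[1,-2,0,0,0],[1,-4,0,0,0],[1,-4,0,0,0],[1,-4,0,0,0],[1,0,0,0,0]]}}

```text
time: 28.2
tool_pos: [0.4559, -0.4305, 0.1528]
ee_rot: [0.192, 1.536, -1.685]
wrist_force: [0.5, -1.1, 0.4]
width: 0.0157
```

```bash
python3 - <<'E'
from h import *
go(*cr(2),.14,-63)
E
```

```text
t 28.2 pos [ 0.4559 -0.4305  0.1528] phi -17.5 w 0.0157 F [ 0.5 -1.1  0.4] j1 -0.83 j6 -0.53 tilt [-0.004 -0.034] down in tool yz [-0.007 -0.034]
j6 there 1.49 (lim 2.57)
turn 45.5 lateral [ -2.15 -54.75 -30.55] then vertical [ 1.28 -0.04 -0.02]
```

{"name": "carry_out", "arguments": {"targets": [[1,0,0,0,7.6],[1,0,0,0,7.6],[1,0,0,0,7.6],[1,0,0,0,7.6],[1,0,0,0,7.6],[1,0,0,0,7.5],[1,-0.16,-4.21,-2.35,0],[1,-0.16,-4.21,-2.35,0],[1,-0.16,-4.21,-2.35,0],[1,-0.16,-4.21,-2.35,0],[1,-0.16,-4.21,-2.35,0],[1,-0.16,-4.21,-2.35,0],[1,-0.16,-4.21,-2.35,0],[1,-0.16,-4.21,-2.35,0],[1,-0.16,-4.21,-2.35,0],[1,-0.16,-4.21,-2.35,0],[1,-0.16,-4.21,-2.35,0],[1,-0.16,-4.21,-2.35,0],[1,-0.16,-4.21,-2.35,0],[1,0,0,0,0]]}}

```text
time: 30.2
tool_pos: [0.4762, 0.2042, 0.149]
ee_rot: [0.466, 1.545, -2.197]
wrist_force: [-0.6, -1.1, -0.1]
width: 0.0159
```

{"name": "carry_out", "arguments": {"targets": [[1,0,0,0,0],[1,0,0,0,0]]}}

```text
time: 30.4
tool_pos: [0.4771, 0.1981, 0.1495]
ee_rot: [0.546, 1.542, -2.126]
wrist_force: [0.4, 0.1, -0.5]
width: 0.0153
```

```bash
python3 - <<'E'
from h import *
go(*cr(2),.075,-63)
E
```

```text
t 30.4 pos [0.4771 0.1981 0.1495] phi -63.1 w 0.0153 F [ 0.4  0.1 -0.5] j1 0.30 j6 1.40 tilt [-0.015 -0.024] down in tool yz [-0.015 -0.024]
j6 there 1.49 (lim 2.57)
turn -0.1 lateral [ 0.    0.26 -0.15] then vertical [ 7.45 -0.11 -0.18]
```

{"name": "carry_out", "arguments": {"targets": [[1,0,0.25,-0.15,0],[1,3,-0.05,-0.07,0],[1,3,-0.05,-0.07,0],[1,0.6,0,0,0],[1,0,0,0,0],[1,0,0,0,0]]}}

```text
time: 31.0
tool_pos: [0.4808, 0.1971, 0.0856]
ee_rot: [0.622, 1.545, -2.05]
wrist_force: [-0.2, -0.1, -0.5]
width: 0.0156
```

```bash
python3 - <<'E'
from h import *
go(*cr(2),.069,-63)
E
```

```text
t 31.0 pos [0.4808 0.1971 0.0856] phi -63.1 w 0.0156 F [-0.2 -0.1 -0.5] j1 0.29 j6 1.40 tilt [-0.012 -0.023] down in tool yz [-0.015 -0.021]
j6 there 1.49 (lim 2.57)
turn -0.1 lateral [0.   0.01 0.13] then vertical [ 1.66 -0.02 -0.03]
```

{"name": "carry_out", "arguments": {"targets": [[1,0.6,0,0.1,0],[1,0.4,0,0,0],[1,0.3,0,0,0],[1,0.1,0,0,0],[1,0,0,0,0],[1,0,0,0,0]]}}

```text
time: 31.6
tool_pos: [0.4787, 0.1968, 0.0702]
ee_rot: [0.565, 1.544, -2.106]
wrist_force: [0.1, 0.1, -0.1]
width: 0.0156
```

{"name": "carry_out", "arguments": {"targets": [[1,0.1,0,0,0],[1,0.1,0,0,0],[1,0,0,0,0]]}}

```text
time: 31.9
tool_pos: [0.4787, 0.197, 0.069]
ee_rot: [0.56, 1.545, -2.11]
wrist_force: [-1.9, 0.5, 4.3]
width: 0.0155
```

Contact at the cradle height, as before. Release, lift, and check the placing numerically.

{"name": "carry_out", "arguments": {"targets": [[0.7,0,0,0,0],[0.65,0,0,0,0],[0.65,0,0,0,0],[0.65,-2,0,0,0],[0.65,-4,0,0,0],[0.6,-4,0,0,0],[0.6,0,0,0,0],[0.6,0,0,0,0]]}}

```text
time: 32.7
tool_pos: [0.4806, 0.1991, 0.169]
ee_rot: [0.628, 1.545, -2.043]
wrist_force: [-0.2, 0.2, -0.0]
width: 0.0377
```

```bash
python3 - <<'E'
from h import *
w=snap('wrist','v8.png'); go(.54,-.36,.18,-19)
for i in(0,2): print(i,cr(i)); vfind(w,*cr(i),r=.045,z=.079)
E
```

```text
t 32.8 pos [0.4796 0.1988 0.1673] phi -63.0 w 0.0375 F [-1.   0.1 -0.8] j1 0.30 j6 1.40 tilt [-0.015 -0.024] down in tool yz [-0.014 -0.024]
j6 there -0.26 (lim 2.57)
turn -44.0 lateral [ 1.23 23.91 50.85] then vertical [-1.27 -0.01  0.03]
0 [0.55090083 0.23272001]
label [0.5384 0.2267] size mm [22.1 16.4]
dark [0.5732 0.2444] size mm [15.5 17.6]
dark [0.5091 0.2094] size mm [ 7.3 18.7]
2 [0.47962031 0.19640077]
label [0.468  0.1909] size mm [22.1 16.9]
dark [0.5201 0.1558] size mm [11.  9.]
dark [0.5048 0.2094] size mm [15.9 17.9]
```

Cradle2's vial is within 1 mm of the cradle middle, cap at 27°, so it's good. Cradle0's vial is within 3 mm along the cradle. Now B.

{"name": "carry_out", "arguments": {"targets": [[0.6,0,0,0,-7.3],[0.6,0,0,0,-7.3],[0.6,0,0,0,-7.3],[0.6,0,0,0,-7.3],[0.6,0,0,0,-7.3],[0.6,0,0,0,-7.3],[0.6,0,1.84,4.29,0],[0.6,0,1.84,4.29,0],[0.6,0,1.84,4.29,0],[0.6,0,1.84,4.29,0],[0.6,0,1.84,4.29,0],[0.6,0,1.84,4.29,0],[0.6,0,1.84,4.29,0],[0.6,0,1.84,4.29,0],[0.6,0,1.84,4.29,0],[0.6,0,1.84,4.29,0],[0.6,0,1.84,4.29,0],[0.6,0,1.84,4.29,0],[0.65,0,0,0,0],[0.65,0,0,0,0]]}}

```text
time: 34.75
tool_pos: [0.5177, -0.3598, 0.1771]
ee_rot: [-0.423, 1.544, -2.332]
wrist_force: [-0.9, -0.3, 0.6]
width: 0.0331
```

```bash
python3 - <<'E'
from h import *
w=snap('wrist','v9.png'); go(.581,-.442,.06,-19)
A=vfind(w,.575,-.44,r=.07); cv2.imwrite('pics/v9v.png',A)
E
```

```text
t 34.8 pos [ 0.5181 -0.3588  0.178 ] phi -19.3 w 0.0328 F [-0.1 -0.5  0.1] j1 -0.68 j6 -0.35 tilt [-0.017 -0.02 ] down in tool yz [ 0.01  -0.024]
j6 there -0.32 (lim 2.57)
turn -0.3 lateral [0.06 8.65 5.82] then vertical [11.8   0.12 -0.29]
label [ 0.5774 -0.4562] size mm [21.9 17.2]
dark [ 0.5939 -0.4125] size mm [ 7.5 10.4]
dark [ 0.5167 -0.4762] size mm [64.2  8. ]
```

{"name": "carry_out", "arguments": {"targets": [[0.68,0,2.9,1.95,1.2],[0.68,0,2.9,1.95,0],[0.68,0,2.95,1.9,0],[0.68,4,0,-0.1,0],[0.68,4,0.05,-0.1,0],[0.68,3.7,0.05,-0.1,0],[0.68,0,0,0,0],[0.68,0,0,0,0]]}}

```text
time: 35.6
tool_pos: [0.5816, -0.4425, 0.0641]
ee_rot: [-0.271, 1.544, -2.197]
wrist_force: [-0.2, -0.8, 0.4]
width: 0.0303
```

```bash
python3 - <<'E'
from h import *
w=snap('wrist','v10.png'); go(.5825,-.4425,.004,-20.5)
A=vfind(w,.58,-.44,r=.06,S=4000); cv2.imwrite('pics/v10v.png',A)
E
```

```text
t 35.6 pos [ 0.5827 -0.4438  0.0668] phi -20.4 w 0.0302 F [-0.1 -0.1  2.1] j1 -0.72 j6 -0.36 tilt [-0.012 -0.025] down in tool yz [ 0.003 -0.027]
j6 there -0.29 (lim 2.57)
turn 0.1 lateral [-0.   -0.07 -0.11] then vertical [ 6.28  0.02 -0.17]
label [ 0.5775 -0.4561] size mm [21.9 16.5]
dark [ 0.6331 -0.4356] size mm [19.7 28.7]
dark [ 0.5944 -0.4179] size mm [15.9 12.1]
dark [ 0.5888 -0.4877] size mm [28.1  5.4]
dark [ 0.5387 -0.4814] size mm [50.8  6.6]
```

View pics/v10v.png

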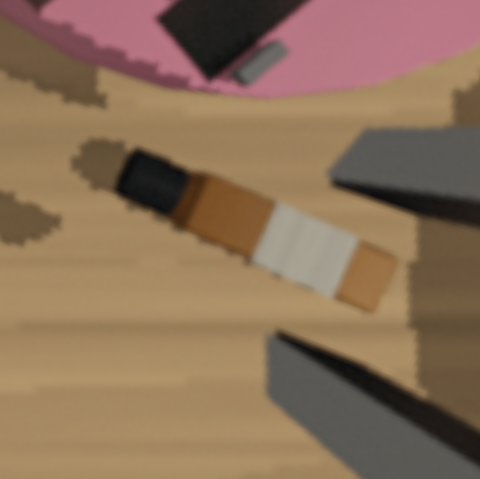

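B lies as measured: its cap at (152,182) and label at (305,250) give a centre of (0.583,-0.4435), cap 66°. The jaws are either side of it and clear of the pink disc.

{"name": "carry_out", "arguments": {"targets": [[0.68,0,0,0,3.5],[0.68,2.5,0,-0.06,0],[0.68,2.5,0,-0.06,0],[0.68,1.2,0,-0.03,0],[0.68,0,0,0,0],[1,0,0,0,0],[1,0,0,0,0],[1,0,0,0,0],[1,0,0,0,0],[1,-2,0,0,0],[1,-4,0,0,0],[1,-4,0,0,0],[1,-4,0,0,0],[1,0,0,0,0]]}}

```text
time: 37.05
tool_pos: [0.5861, -0.4435, 0.1519]
ee_rot: [0.337, 1.538, -1.652]
wrist_force: [1.2, 0.7, 1.1]
width: 0.0155
```

```bash
python3 - <<'E'
from h import *
go(*cr(3),.15,-63)
E
```

```text
t 37.0 pos [ 0.5861 -0.4435  0.1519] phi -23.9 w 0.0155 F [1.2 0.7 1.1] j1 -0.71 j6 -0.30 tilt [-0.003 -0.033] down in tool yz [-0.011 -0.031]
j6 there 1.27 (lim 2.57)
turn 39.1 lateral [ -1.74 -49.82 -19.54] then vertical [ 0.19 -0.01 -0.  ]
```

{"name": "carry_out", "arguments": {"targets": [[1,0,0,0,7.8],[1,0,0,0,7.8],[1,0,0,0,7.8],[1,0,0,0,7.8],[1,0,0,0,7.9],[1,-0.15,-4.53,-1.78,0],[1,-0.15,-4.53,-1.78,0],[1,-0.15,-4.53,-1.78,0],[1,-0.15,-4.53,-1.78,0],[1,-0.15,-4.53,-1.78,0],[1,-0.15,-4.53,-1.78,0],[1,-0.15,-4.53,-1.78,0],[1,-0.15,-4.53,-1.78,0],[1,-0.15,-4.53,-1.78,0],[1,-0.15,-4.53,-1.78,0],[1,-0.15,-4.53,-1.78,0],[1,0,0,0,0],[1,0,0,0,0],[1,0,0,0,0]]}}

```text
time: 38.95
tool_pos: [0.5318, 0.091, 0.1466]
ee_rot: [0.542, 1.543, -2.13]
wrist_force: [-0.1, -0.8, 0.0]
width: 0.0153
```

```bash
python3 - <<'E'
from h import *
go(*cr(3),.085,-63)
E
```

```text
t 39.0 pos [0.5318 0.091  0.1466] phi -63.1 w 0.0153 F [-0.1 -0.8  0. ] j1 0.08 j6 1.18 tilt [-0.015 -0.024] down in tool yz [-0.015 -0.024]
j6 there 1.27 (lim 2.57)
turn -0.1 lateral [ 0.    0.24 -0.13] then vertical [ 6.16 -0.09 -0.15]
```

{"name": "carry_out", "arguments": {"targets": [[1,0,0.24,-0.13,0],[1,3,-0.05,-0.07,0],[1,3,-0.05,-0.07,0],[1,0,0,0,0],[1,0,0,0,0]]}}

```text
time: 39.45
tool_pos: [0.5342, 0.0893, 0.0872]
ee_rot: [0.525, 1.543, -2.148]
wrist_force: [0.5, -0.8, -0.5]
width: 0.0156
```

```bash
python3 - <<'E'
from h import *
go(*cr(3),.07,-63)
E
```

```text
t 39.5 pos [0.5342 0.0893 0.0872] phi -63.1 w 0.0156 F [ 0.5 -0.8 -0.5] j1 0.08 j6 1.18 tilt [-0.015 -0.023] down in tool yz [-0.014 -0.024]
j6 there 1.27 (lim 2.57)
turn -0.1 lateral [-0.   -0.02  0.  ] then vertical [ 1.72 -0.02 -0.04]
```

{"name": "carry_out", "arguments": {"targets": [[1,0.7,0,-0.01,0],[1,0.6,0,-0.01,0],[1,0.3,0,0,0],[1,0.15,0,0,0],[1,0,0,0,0],[1,0,0,0,0]]}}

```text
time: 40.05
tool_pos: [0.5343, 0.0903, 0.0701]
ee_rot: [0.571, 1.544, -2.1]
wrist_force: [-0.1, -0.3, -0.2]
width: 0.0156
```

{"name": "carry_out", "arguments": {"targets": [[1,0.1,0,0,0],[1,0,0,0,0]]}}

```text
time: 40.25
tool_pos: [0.5342, 0.0902, 0.0689]
ee_rot: [0.563, 1.544, -2.108]
wrist_force: [0.2, -0.1, -0.2]
width: 0.0161
```

{"name": "carry_out", "arguments": {"targets": [[1,0.1,0,0,0],[1,0,0,0,0],[0.7,0,0,0,0],[0.65,0,0,0,0],[0.65,0,0,0,0],[0.65,-2,0,0,0],[0.65,-4,0,0,0],[0.6,-4,0,0,0],[0.6,-2,0,0,0],[0.6,0,0,0,0]]}}

```text
time: 41.25
tool_pos: [0.538, 0.0932, 0.1922]
ee_rot: [0.864, 1.548, -1.807]
wrist_force: [-0.2, -0.3, 0.9]
width: 0.0375
```

```bash
python3 - <<'E'
from h import *
w=snap('wrist','v11.png'); t=snap('top','t2.png'); s=snap('side','s4.png'); 
go(.5,.30,.20,-63)
for i in(0,2,3): print(i,cr(i)); vfind(w,*cr(i),r=.045,z=.079)
# search for other vials: new top view vs old, region outside
a=cv2.imread('pics/t0.png');b=cv2.imread('pics/t2.png')
cv2.imwrite('pics/fin1.png',np.hstack([cv2.resize(b[50:384,0:512],(500,326)),cv2.resize(cv2.imread('pics/s4.png'),(300,225)) if False else np.zeros((326,1,3),np.uint8)]))
E
```

```text
t 41.4 pos [0.5349 0.0929 0.1859] phi -63.0 w 0.0378 F [ 0.2  0.2 -1.2] j1 0.08 j6 1.18 tilt [-0.017 -0.023] down in tool yz [-0.013 -0.026]
j6 there 1.64 (lim 2.57)
turn -0.0 lateral [ -0.43 -20.04  -6.28] then vertical [-1.41  0.02  0.04]
0 [0.55090083 0.23272001]
dark [0.5757 0.2391] size mm [16.  20.1]
dark [0.5103 0.2046] size mm [ 9.7 19.3]
2 [0.47962031 0.19640077]
dark [0.519  0.1552] size mm [15.  9.]
dark [0.5069 0.2051] size mm [16.5 19.8]
3 [0.53409917 0.08947999]
label [0.5235 0.0846] size mm [21.6 16.2]
dark [0.5766 0.115 ] size mm [ 6.3 13.3]
dark [0.56  0.103] size mm [16.2 18. ]
```

All three vials are in their cradles, each with its cap at 27° (within 0.5°). Now the key and slot, measured first from the earlier wrist pictures.

```bash
cat >> h.py <<'E'
def dark(s,x,y,r,z,thr=40,S=3000,lo=150,hi=40000,op=5):
    A=np.ascontiguousarray(rect(s,x-r,x+r,y-r,y+r,z,S)); g=A.max(2)
    k,l,st,c=cv2.connectedComponentsWithStats(cv2.morphologyEx((g<thr).astype(np.uint8),cv2.MORPH_OPEN,np.ones((op,op))))
    for i in range(1,k):
        if lo<st[i,4]<hi:
            q=cv2.minAreaRect(np.argwhere(l==i)[:,::-1].astype(np.float32)); b=cv2.boxPoints(q); e=max([b[1]-b[0],b[2]-b[1]],key=np.linalg.norm)
            print('dark',np.round([x+r-q[0][1]/S,y+r-q[0][0]/S],4),'mm',np.round(np.array(q[1])/S*1e3,1),'long axis %.1f'%(np.degrees(np.arctan2(-e[0],-e[1]))%180),'area',st[i,4])
    return A
E
python3 - <<'E'
from h import *
for f in('v3.png','v5.png','v4.png'):
    s=load(f); print(f,'key/switch'); A=dark(s,.56,.37,.05,.064); B=dark(s,.45,.365,.05,.067,thr=60)
s=load('v3.png')
cv2.imwrite('pics/k0.png',np.hstack([cv2.resize(rect(s,.50,.62,.31,.43,.064,3000),(400,400)),cv2.resize(rect(s,.39,.51,.30,.42,.067,3000),(400,400))]))
E
```

```text
v3.png key/switch
dark [0.4572 0.3722] mm [49.8 58.6] long axis 116.6 area 8739
dark [0.4077 0.41  ] mm [14. 10.] long axis 0.0 area 765
v5.png key/switch
dark [0.5565 0.3641] mm [21.3 28.2] long axis 164.4 area 4941
dark [0.4747 0.372 ] mm [42.4 10.3] long axis 87.9 area 1988
v4.png key/switch
dark [0.5835 0.3372] mm [22.3 48.6] long axis 117.6 area 6873
dark [0.5658 0.3582] mm [10.7 14.5] long axis 96.0 area 911
dark [0.5636 0.3709] mm [ 4.5 10.1] long axis 146.3 area 283
dark [0.4748 0.3767] mm [ 8.8 32.3] long axis 98.5 area 1625
dark [0.4448 0.3615] mm [27.3 58.2] long axis 128.5 area 5255
dark [0.4587 0.3968] mm [ 3.9 16.8] long axis 176.1 area 469
dark [0.4258 0.3932] mm [50.3 43.7] long axis 0.0 area 10459
```

View pics/k0.png

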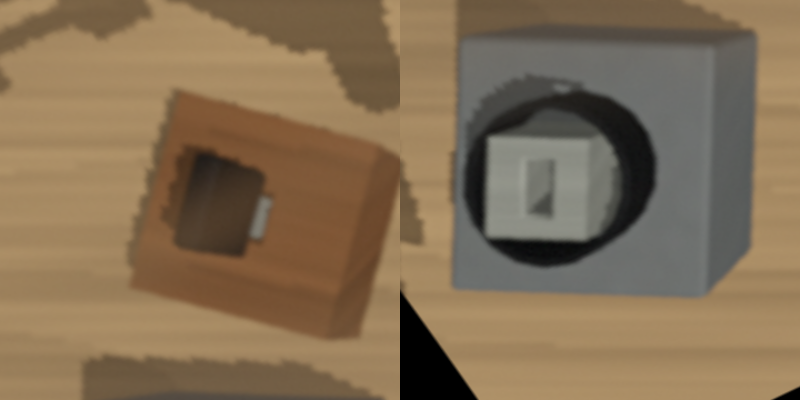

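The left half (v3, plane z=0.064) shows the key's bow at (187–268,150–255) and the blade at (262,217), so the key's x axis is about 164°. The right half shows the slot at (540,187), about 17 mm long, along world x. The slot is at about (0.454,0.378) and the key at about (0.560,0.370). I'll move over the key with the jaws across its bow and refine numerically.

{"name": "carry_out", "arguments": {"targets": [[0.5,0,0,0,-8.1],[0.5,0,0,0,-8.1],[0.5,0,0,0,-8.1],[0.5,0,0,0,-8.1],[0.5,0,0,0,-8.1],[0.5,0,0,0,-8.1],[0.5,0,0,0,-8.1],[0.5,0,0,0,-8.1],[0.5,0,0,0,-8.1],[0.5,0,0,0,-8.1],[0.5,0,0,0,-8.1],[0.5,0,0,0,-8.1],[0.5,0,0,0,-8.1],[0.5,0,0,0,-8.1],[0.5,0,0,0,-8.1],[0.5,0,0,0,-8.1],[0.5,0,0,0,-7.9],[0.5,0,0,0,0]]}}

```text
time: 43.2
tool_pos: [0.5346, 0.0928, 0.185]
ee_rot: [-1.972, 1.541, -2.243]
wrist_force: [0.5, -0.5, -0.9]
width: 0.0469
```

```bash
python3 - <<'E'
from h import *
s=load('v3.png')
uv=proj(s,[[.5549,.3514,.064]]); print(uv,onz(s,uv,.032))
go(.56,.37,.16,74.5)
E
```

```text
[[367.27851626 202.71290137]] [[0.55892205 0.36763547 0.032     ]]
t 43.2 pos [0.5346 0.0928 0.185 ] phi 74.5 w 0.0469 F [ 0.5 -0.5 -0.9] j1 0.08 j6 -1.22 tilt [-0.019 -0.024] down in tool yz [0.028 0.012]
j6 there -0.72 (lim 2.57)
turn -0.0 lateral [-0.7  27.38 -4.97] then vertical [2.5  0.07 0.03]
```

{"name": "carry_out", "arguments": {"targets": [[0.5,-0.1,4.56,-0.83,0],[0.5,-0.12,4.56,-0.83,0],[0.5,-0.12,4.56,-0.83,0],[0.5,-0.12,4.56,-0.83,0],[0.5,-0.12,4.56,-0.83,0],[0.5,-0.12,4.56,-0.82,0],[0.5,2.5,0,0,0],[0.5,0,0,0,0],[0.5,0,0,0,0]]}}

```text
time: 44.1
tool_pos: [0.56, 0.3685, 0.1608]
ee_rot: [-1.906, 1.539, -2.179]
wrist_force: [0.0, 0.2, 0.5]
width: 0.047
```

```bash
python3 - <<'E'
from h import *
go(.5603,.3702,.045,74.5); w=snap('wrist','k1.png')
print('key'); A=dark(w,.56,.37,.035,.064,thr=45); print('switch');B=dark(w,.454,.378,.04,.067,thr=90); 
for th in(110,130,150): print(th); dark(w,.454,.376,.013,.067,thr=th,lo=600)
cv2.imwrite('pics/k1v.png',np.hstack([cv2.resize(A,(400,400)),cv2.resize(B,(400,400))]))
E
```

```text
t 44.1 pos [0.56   0.3685 0.1608] phi 74.4 w 0.0470 F [0.  0.2 0.5] j1 0.50 j6 -0.79 tilt [-0.018 -0.026] down in tool yz [0.03 0.01]
j6 there -0.72 (lim 2.57)
turn -0.1 lateral [-0.01  0.17 -0.01] then vertical [11.58  0.34  0.12]
key
dark [0.5565 0.3733] mm [ 6.7 32.9] long axis 165.2 area 1809
switch
dark [0.4573 0.3848] mm [63.8 50.6] long axis 58.4 area 13794
110
dark [0.4536 0.3788] mm [ 8.1 16.5] long axis 178.1 area 1171
130
dark [0.4534 0.3789] mm [ 9.5 18.1] long axis 178.4 area 1497
150
dark [0.4542 0.3762] mm [25.7 25.7] long axis 90.0 area 4521
```

The slot measures 16.5 × 8.1 mm at (0.4535,0.379), axis 178.3°. The bow is at about (0.558,0.373), axis 165.2°. Both match the given sizes. Grasping the key.

{"name": "carry_out", "arguments": {"targets": [[0.6,0,0.37,-0.3,-0.7],[0.65,3.5,0.1,0.04,0],[0.65,3.5,0.1,0.04,0],[0.65,3.5,0.1,0.04,0],[0.65,1.55,0.05,0,0],[0.65,0,0,0,0],[0.65,0,0,0,0]]}}

```text
time: 44.85
tool_pos: [0.5604, 0.3743, 0.0444]
ee_rot: [-1.798, 1.546, -2.057]
wrist_force: [-0.8, 0.3, 0.2]
width: 0.033
```

```bash
python3 - <<'E'
from h import *
go(.558,.3729,.040,75.2)
E
```

```text
t 44.9 pos [0.5604 0.3743 0.0444] phi 75.1 w 0.0330 F [-0.8  0.3  0.2] j1 0.51 j6 -0.80 tilt [-0.012 -0.022] down in tool yz [0.024 0.006]
j6 there -0.72 (lim 2.57)
turn -0.1 lateral [ 0.01 -0.2  -0.2 ] then vertical [0.44 0.01 0.  ]
```

{"name": "carry_out", "arguments": {"targets": [[0.65,0.4,-0.1,-0.2,0],[0.65,0,0,0,0],[1,0,0,0,0],[1,0,0,0,0],[1,0,0,0,0],[1,0,0,0,0]]}}

```text
time: 45.45
tool_pos: [0.5572, 0.3736, 0.0386]
ee_rot: [-1.846, 1.544, -2.105]
wrist_force: [0.6, -0.7, 0.3]
width: 0.0078
```

```bash
python3 - <<'E'
from h import *
go()
E
```

```text
t 45.5 pos [0.5572 0.3736 0.0386] phi 75.2 w 0.0078 F [ 0.6 -0.7  0.3] j1 0.51 j6 -0.80 tilt [-0.014 -0.023] down in tool yz [0.026 0.007]
turn 0.0 lateral [0. 0. 0.] then vertical [0. 0. 0.]
```

{"name": "carry_out", "arguments": {"targets": [[1,-1,-0.03,0,0],[1,-1.5,-0.04,-0.01,0],[1,-3,-0.08,-0.02,0],[1,-3,-0.08,-0.02,0],[1,-1.5,-0.04,0,0],[1,0,0,0,0],[1,0,0,0,0]]}}

```text
time: 46.15
tool_pos: [0.5572, 0.3732, 0.1383]
ee_rot: [-1.854, 1.544, -2.113]
wrist_force: [-0.6, -0.4, -1.2]
width: 0.0076
```

```bash
python3 - <<'E'
from h import *
w=snap('wrist','k2.png'); go(.4535,.3789,.12,88.3)
snap('side','k2s.png')
im=w['image'][:,:,::-1]; cv2.imwrite('pics/k2v.png',cv2.resize(im[130:300,180:330],None,fx=3.5,fy=3.5,interpolation=cv2.INTER_CUBIC))
E
```

```text
t 46.2 pos [0.5567 0.3729 0.1369] phi 75.2 w 0.0079 F [ 0.1 -1.1 -1.2] j1 0.51 j6 -0.80 tilt [-0.016 -0.025] down in tool yz [0.028 0.009]
j6 there -0.85 (lim 2.57)
turn -13.1 lateral [  0.15   0.3  -10.33] then vertical [1.69 0.04 0.03]
```

View pics/k2v.png

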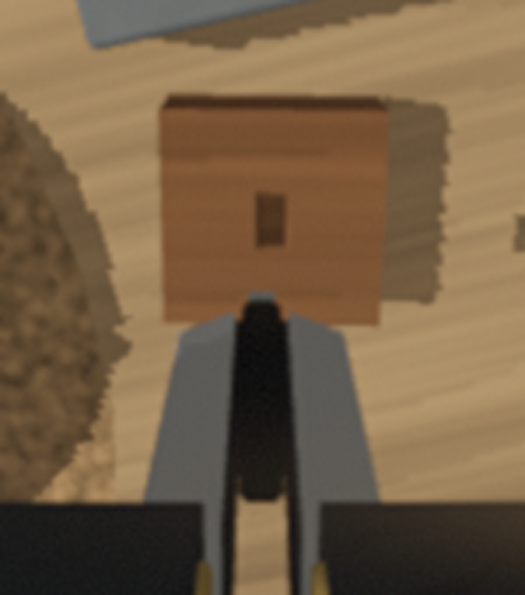

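The key is held in line with the fingers; its empty stand slot is at crop (270,220). I'll get the key's offset in the hand from the stand slot's position.

```bash
python3 - <<'E'
from h import *
w=load('k2.png'); 
for th in(70,85,100): print(th); dark(w,.557,.372,.02,.030,thr=th,lo=150,hi=9000)
print(onz(w,[[180+270/3.5,130+220/3.5]],.03))
for th in(110,130): print('switch',th); dark(w,.4535,.3789,.013,.067,thr=th,lo=600)
E
```

```text
70
85
dark [0.5598 0.3716] mm [ 7.9 15.1] long axis 164.7 area 1014
100
dark [0.5597 0.3716] mm [ 9.2 17.5] long axis 164.4 area 1378
[[0.55994163 0.37196922 0.03      ]]
switch 110
dark [0.4534 0.3789] mm [ 8.4 16.4] long axis 178.5 area 1193
switch 130
dark [0.4533 0.3791] mm [17.7  9.7] long axis 0.0 area 1489
```

{"name": "carry_out", "arguments": {"targets": [[1,0,0,0,-6.6],[1,0,0,0,-6.7],[1,0.03,0.15,-2.65,0],[1,0.04,0.15,-2.65,0],[1,0.04,0.15,-2.65,0],[1,0.04,0.15,-2.65,0],[1,0,0,0,0],[1,0,0,0,0],[1,0,0,0,0]]}}

```text
time: 47.15
tool_pos: [0.4521, 0.3818, 0.1374]
ee_rot: [-2.086, 1.543, -2.113]
wrist_force: [0.2, -0.4, -0.1]
width: 0.0075
```

```bash
python3 - <<'E'
from h import *
go(.4507,.3799,.098,88.5)
E
```

```text
t 47.1 pos [0.4521 0.3818 0.1374] phi 88.4 w 0.0075 F [ 0.2 -0.4 -0.1] j1 0.61 j6 -0.93 tilt [-0.015 -0.024] down in tool yz [0.024 0.014]
j6 there -0.84 (lim 2.57)
turn -0.1 lateral [ 0.01 -0.19 -0.14] then vertical [3.93 0.1  0.05]
```

{"name": "carry_out", "arguments": {"targets": [[1,0,-0.19,-0.14,0],[1,2,0.05,0.03,0],[1,1.9,0.05,0.03,0],[1,0,0,0,0],[1,0,0,0,0]]}}

```text
time: 47.65
tool_pos: [0.4505, 0.3799, 0.0991]
ee_rot: [-2.096, 1.543, -2.124]
wrist_force: [-0.6, 0.1, -0.1]
width: 0.0077
```

```bash
python3 - <<'E'
from h import *
go(.4507,.3799,.09,88.5)
E
```

```text
t 47.6 pos [0.4505 0.3799 0.0991] phi 88.4 w 0.0077 F [-0.6  0.1 -0.1] j1 0.61 j6 -0.93 tilt [-0.015 -0.024] down in tool yz [0.024 0.014]
j6 there -0.84 (lim 2.57)
turn -0.1 lateral [-0.   -0.    0.02] then vertical [0.91 0.02 0.01]
```

{"name": "carry_out", "arguments": {"targets": [[1,0.3,0.01,0,0],[1,0.2,0,0,0],[1,0.2,0.01,0,0],[1,0,0,0,0],[1,0,0,0,0]]}}

```text
time: 48.15
tool_pos: [0.4501, 0.3804, 0.0924]
ee_rot: [-2.081, 1.544, -2.108]
wrist_force: [-0.4, 0.6, -0.2]
width: 0.0077
```

{"name": "carry_out", "arguments": {"targets": [[1,0.2,0,0,0],[1,0.2,0.01,0,0],[1,0.2,0,0,0],[1,0,0,0,0],[1,0,0,0,0]]}}

```text
time: 48.65
tool_pos: [0.4499, 0.3803, 0.0861]
ee_rot: [-2.089, 1.543, -2.116]
wrist_force: [-0.2, -0.7, -0.7]
width: 0.0081
```

{"name": "carry_out", "arguments": {"targets": [[1,0.3,0.01,0,0],[1,0.3,0.01,0,0],[1,0.2,0,0,0],[1,0,0,0,0],[1,0,0,0,0]]}}

```text
time: 49.15
tool_pos: [0.4498, 0.3803, 0.0782]
ee_rot: [-2.088, 1.544, -2.115]
wrist_force: [-0.1, -0.2, -0.0]
width: 0.0081
```

{"name": "carry_out", "arguments": {"targets": [[1,0.15,0,0,0],[1,0.1,0,0,0],[1,0,0,0,0],[1,0,0,0,0]]}}

```text
time: 49.55
tool_pos: [0.4499, 0.3803, 0.0758]
ee_rot: [-2.085, 1.544, -2.112]
wrist_force: [1.2, -0.4, -0.4]
width: 0.0075
```

{"name": "carry_out", "arguments": {"targets": [[1,0.1,0,0,0],[1,0.05,0,0,0],[1,0,0,0,0],[1,0,0,0,0]]}}

```text
time: 49.95
tool_pos: [0.45, 0.3804, 0.0755]
ee_rot: [-2.069, 1.544, -2.096]
wrist_force: [-1.1, -0.6, 4.7]
width: 0.0077
```

Fully in: at the bottom the TCP is at 0.0755, as predicted, with a 5 N reaction. Now turning clockwise (+ about tool x), compensating for the 3 mm grip offset.

{"name": "carry_out", "arguments": {"targets": [[1,-0.05,0.04,0,8],[1,0,0.04,0,8],[1,0,0.04,0,8],[1,0,0.04,0,8],[1,0,0.04,0,8],[1,0,0,0,0]]}}

```text
time: 50.55
tool_pos: [0.4511, 0.383, 0.0755]
ee_rot: [-1.363, 1.547, -2.087]
wrist_force: [0.3, 2.0, 3.1]
width: 0.0079
```

```bash
python3 - <<'E'
from h import *
go(); print(robot.get_obs()['wrist_torque'])
E
```

```text
t 50.5 pos [0.4511 0.383  0.0755] phi 48.5 w 0.0079 F [0.3 2.  3.1] j1 0.61 j6 -0.23 tilt [-0.012 -0.021] down in tool yz [ 0.024 -0.005]
turn 0.0 lateral [0. 0. 0.] then vertical [0. 0. 0.]
[ 0.32237986 -0.1173596   0.01227312]
```

{"name": "carry_out", "arguments": {"targets": [[1,0,0.04,0,8],[1,0,0.04,0,8],[1,0,0.04,0,8],[1,0,0.04,0,8],[1,0,0.04,0,8],[1,0,0,0,0]]}}

```text
time: 51.15
tool_pos: [0.4537, 0.3844, 0.0755]
ee_rot: [-0.616, 1.548, -2.036]
wrist_force: [2.7, 2.7, 1.1]
width: 0.0079
```

```bash
python3 - <<'E'
from h import *
go(); print(robot.get_obs()['wrist_torque'])
E
```

```text
t 51.1 pos [0.4537 0.3844 0.0755] phi 8.6 w 0.0079 F [2.7 2.7 1.1] j1 0.61 j6 0.46 tilt [-0.01 -0.02] down in tool yz [ 0.013 -0.018]
turn 0.0 lateral [0. 0. 0.] then vertical [0. 0. 0.]
[ 0.69103849 -0.63342718  0.04618958]
```

{"name": "carry_out", "arguments": {"targets": [[1,0,0.02,0,4],[1,0,0.02,0,4],[1,0,0.01,0,2],[1,0,0,0,0]]}}

```text
time: 51.55
tool_pos: [0.4544, 0.3845, 0.0755]
ee_rot: [-0.423, 1.549, -2.016]
wrist_force: [4.2, 3.2, 1.7]
width: 0.0075
```

```bash
python3 - <<'E'
from h import *
go(); print(robot.get_obs()['wrist_torque'])
E
```

```text
t 51.5 pos [0.4544 0.3845 0.0755] phi -1.3 w 0.0075 F [4.2 3.2 1.7] j1 0.61 j6 0.64 tilt [-0.01 -0.02] down in tool yz [ 0.009 -0.02 ]
turn 0.0 lateral [0. 0. 0.] then vertical [0. 0. 0.]
[ 0.72043203 -0.90790399  0.06120516]
```

{"name": "carry_out", "arguments": {"targets": [[1,0,0.01,0,2],[1,0,0.01,0,2],[1,0,0,0,0]]}}

```text
time: 51.85
tool_pos: [0.4547, 0.3844, 0.0756]
ee_rot: [-0.341, 1.549, -2.003]
wrist_force: [3.9, 4.2, 2.2]
width: 0.0081
```

```bash
python3 - <<'E'
from h import *
go(); print(robot.get_obs()['wrist_torque'])
E
```

```text
t 51.9 pos [0.4547 0.3844 0.0756] phi -5.3 w 0.0081 F [3.9 4.2 2.2] j1 0.61 j6 0.71 tilt [-0.009 -0.02 ] down in tool yz [ 0.007 -0.021]
turn 0.0 lateral [0. 0. 0.] then vertical [0. 0. 0.]
[ 0.71746506 -0.88888736  0.09911749]
```

{"name": "carry_out", "arguments": {"targets": [[1,0,0.01,0,2],[1,0,0.01,0,2],[1,0,0,0,0]]}}

```text
time: 52.15
tool_pos: [0.4549, 0.3842, 0.0755]
ee_rot: [-0.259, 1.548, -1.99]
wrist_force: [4.4, 2.8, 0.3]
width: 0.0074
```

```bash
python3 - <<'E'
from h import *
go(); print(robot.get_obs()['wrist_torque'])
E
```

```text
t 52.1 pos [0.4549 0.3842 0.0755] phi -9.2 w 0.0074 F [4.4 2.8 0.3] j1 0.61 j6 0.78 tilt [-0.009 -0.021] down in tool yz [ 0.006 -0.022]
turn 0.0 lateral [0. 0. 0.] then vertical [0. 0. 0.]
[ 0.60492923 -0.89595268  0.35006805]
```

The torque jumped from 0.06 to 0.35 N m, so the barrel is at its stop. Release and withdraw.

{"name": "carry_out", "arguments": {"targets": [[0.8,0,0,0,0],[0.65,0,0,0,0],[0.6,0,0,0,0],[0.6,0,0,0,0],[0.6,-2,0,-0.04,0],[0.6,-4,0,-0.08,0],[0.6,-4,0,-0.08,0],[0.6,-4,0,0,0],[0.6,0,0,0,0],[0.6,0,0,0,0]]}}

```text
time: 53.15
tool_pos: [0.4555, 0.3886, 0.2157]
ee_rot: [-0.34, 1.546, -2.077]
wrist_force: [-0.5, -0.1, -0.6]
width: 0.0374
```

```bash
python3 - <<'E'
from h import *
go(); w=snap('wrist','f1.png'); s=snap('side','f1s.png'); t=snap('top','f1t.png')
print('bow top, fully in => z .101'); dark(w,.453,.380,.035,.101,thr=45)
for i in(0,1,2,3):print(i,cr(i)); vfind(w,*cr(i),r=.045,z=.079)
# top view before/after near bystanders
a=load('t0.png');
for n,(x,y,z) in dict(dropA=(.735,.19,.05),dropB=(.735,-.005,.05),box=(.755,-.17,.035)).items():
    u,v=proj(a,[[x,y,z]])[0].astype(int); A=a['image'][v-14:v+14,u-18:u+18].astype(int);B=t['image'][v-14:v+14,u-18:u+18].astype(int); print(n,'mean abs diff %.1f'%abs(A-B).mean())
E
```

```text
t 53.1 pos [0.4555 0.3886 0.2157] phi -9.5 w 0.0374 F [-0.5 -0.1 -0.6] j1 0.62 j6 0.78 tilt [-0.012 -0.022] down in tool yz [ 0.008 -0.024]
turn 0.0 lateral [0. 0. 0.] then vertical [0. 0. 0.]
bow top, fully in => z .101
dark [0.4746 0.3849] mm [15.   3.8] long axis 66.5 area 393
dark [0.4591 0.4083] mm [14.5 38. ] long axis 168.4 area 1690
dark [0.4535 0.3829] mm [23.  30.9] long axis 115.9 area 2542
dark [0.4372 0.3876] mm [ 5.9 25.9] long axis 101.0 area 819
0 [0.55090083 0.23272001]
label [0.5873 0.2484] size mm [17.7 28.3]
dark [0.57   0.2529] size mm [14.2 17.9]
dark [0.5097 0.1933] size mm [ 7.3 10.3]
1 [0.60537969 0.12579923]
2 [0.47962031 0.19640077]
label [0.4552 0.1546] size mm [39.3  7. ]
label [0.4618 0.2275] size mm [41.7 20.3]
dark [0.5197 0.2252] size mm [13.3 47.7]
3 [0.53409917 0.08947999]
dark [0.5112 0.0482] size mm [58.7 10.3]
dropA mean abs diff 4.5
dropB mean abs diff 4.0
box mean abs diff 4.1
```

{"name": "carry_out", "arguments": {"targets": [[0.6,-0.5,0,3,0],[0.6,-0.5,0,3,0],[0.6,-0.5,0,2.5,0],[0.6,0,0,0,0],[0.6,0,0,0,0]]}}

```text
time: 53.8
tool_pos: [0.4411, 0.3048, 0.2304]
ee_rot: [-0.425, 1.542, -2.163]
wrist_force: [0.0, 0.3, -0.0]
width: 0.0376
```

```bash
python3 - <<'E'
from h import *
w=snap('wrist','f2.png')
for th in(25,32,40): print(th); dark(w,.453,.380,.03,.101,thr=th,op=3)
A=np.ascontiguousarray(rect(w,.42,.49,.345,.415,.067,3000)); h=cv2.cvtColor(A,cv2.COLOR_BGR2HSV)
m=((h[...,1]<50)&(h[...,2]>135)).astype(np.uint8); n,l,st,c=cv2.connectedComponentsWithStats(m)
for i in range(1,n):
    if st[i,4]>200: q=cv2.minAreaRect(np.argwhere(l==i)[:,::-1].astype(np.float32)); print('bright',.49-q[0][1]/3000,.415-q[0][0]/3000,np.array(q[1])/3,q[2],st[i,4])
# coarse ascii of the scene at bow-top plane
B=rect(w,.42,.49,.345,.415,.101,500).max(2)
for r in B: print(''.join(' .:-=+*#%@'[min(9,int(v)//26)] for v in r))
E
```

```text
25
32
40
dark [0.4548 0.3994] mm [ 6.8 28.7] long axis 177.3 area 491
dark [0.454  0.3899] mm [7.7 4.7] long axis 83.7 area 265
dark [0.4353 0.374 ] mm [ 3.6 19. ] long axis 110.8 area 229
bright 0.4628063634236654 0.3752831420898437 [10.60281754 18.07693609] 84.5596694946289 960
bright 0.443 0.3778333333333333 [10.         28.33333333] 90.0 1880
-------------------------==++++++++
-=========--=---------------=======
-==================================
-==================================
-==================================
-========------====================
-=====--::::::-----================
-====-::::::::-::.::--=============
-===--:::::::.........:-===========
----:::::::...::::::::.::-=========
::::::::::..::::::::::-:.:-========
:::::::::..::::---====+=:.:========
::::::::..:---=++++++++=:..-=======
::::::::.:-----+++++++++-:.:-======
:::::::..:------==++++++-::.-======
--:::::.::---------===++-::.:======
--::::..:::::::::::---=+-::.:======
--::::..:::...........::.::.:-=====
--::::..:::..............::.:-=====
--::::..:::..............::.:-=====
-=-:::..:::-=--:-----::::::.:-=====
-=-::::.:::=+++++++++++++-:.:======
-==-:::..::=+++++++++++++-..-======
-===-:::.::-+++++++++++++-.:=======
-===-:::..:=+++++++++====:.-=======
-=====-::.:-++====----::..:========
-=======--..:--::::::::..:=========
==========-:..:::::::...:==========
===========-:.........:-===========
=============--:::::--=============
===================================
===================================
===================================
===================================
==================================+
```

```bash
python3 - <<'E'
from h import *
w=load('f2.png'); S=4000
A=rect(w,.42,.49,.345,.415,.067,S).max(2)
# barrel far (-x) edge: last bright row per column ; near edge likewise
def line(P): 
    vx,vy,_,_=cv2.fitLine(np.array(P,np.float32),cv2.DIST_HUBER,0,.01,.01).ravel(); return np.degrees(np.arctan2(-vx,-vy))%180
P=[];y1=.415
for c in range(110,190):
    r=np.where(A[:,c]>120)[0]; r=r[(r>130)&(r<225)]
    if len(r): P.append((c,r.max()))
print('barrel edge axis',line(P),len(P))
B=rect(w,.42,.49,.345,.415,.101,S).max(2); Q=[]; Q2=[]
for c in range(95,190):
    col=B[100:180,c].astype(int); g=np.diff(cv2.GaussianBlur(col.astype(np.float32).reshape(-1,1),(1,9),0).ravel()); Q.append((c,100+g.argmin())); Q2.append((c,100+g.argmax()))
print('bow edges',line(Q),line(Q2))
E
```

```text
barrel edge axis 97.66081 80
bow edges 87.8123 88.92236
```

```bash
python3 - <<'E'
from h import *
print(robot.close_job(), robot.get_obs()['time'])
E
```

```text
the job is handed in; nothing more can be done
the job is handed in; nothing more can be done
```

I fitted the platform, loaded all three vials, and turned the key to its stop and left it there. I handed the job in at about 54 s; it reports no verdict.

**What I did and the last checks**
- **Platform:** it dropped onto the spindle at yaw -63° and stopped with the disc top at about 63 mm, so it is fully home.
- **Vials:** only three were on the counter. They went into cradles 0, 2 and 3. Each measured within 3 mm of its cradle's middle, with its cap at about 27°, towards the marked edge. One of them (in cradle 3) had been knocked aside during the run, so I measured it again before picking it.
- **Key:** it bottomed in the slot at the predicted height, and I turned it until the torque jumped from 0.06 to 0.35 N m. In the last picture the barrel had turned about 80.7° (1.41 rad), which matches the 1.4 stop.
- **Bystanders:** the droppers and the box look the same in the top view before and after.

**What went wrong or is less certain**
- One turn ran into the joint-6 limit while I was carrying the first vial. The tool stayed tilted about 1.7° for the rest of the run; I allowed for it, and nothing was dropped.
- My last rough size read-out of the key bow ran together with the black ring. A line fit of the bow and barrel edges replaced it and agreed with the torque reading.
- I last measured the vials just before the key work. The last wrist picture was taken too obliquely to measure them again, but the arm did not go near the platform after that.

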